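# Take a washed shaft from the dip carrier and hold its seat in the optical micrometer

## Robot

A 6-joint arm with a two-finger parallel gripper is mounted at the origin on the work surface; the furniture and walls round the work are solid. World frame = base frame: x ahead of the robot, y to its left, z up, the work surface at z = 0. Lengths are in m, angles in degrees, forces in N, time in s.
With the tool pointing down it reaches from about 0.35 to 0.875 m from the base axis. Payload 4.2 kg.
Tool frame: the origin (TCP) lies midway between the tips of the shut fingers; the grasp point (between the pads) lies 19 mm behind it; z points along the fingers, y is the line along which they close (so a half turn about z gives the same grasp; the last joint's range is limited). The gripper opens to 87 mm and grips with 3 to 60 N. Pads are 19 mm wide; open, the fingers measure 117 mm over their backs; the gripper's body (75 mm by 190 mm) begins 51 mm behind the grasp point.
Start: joints at [-56.746, 22.042, 0.453, 0, -68.411, -14.817], TCP at [0.198, -0.593, 0.223] pointing down, gripper open.
Joint ranges: [-179.83, 179.83], [-69.29, 118.12], [-61.27, 80.66], [-181.25, 117.63], [-171.15, -9.14], [-177.46, 177.46]. Speed limits (degrees/s): [159.86, 159.86, 180, 180, 180, 180].

## Interface

Orientations are given as a 3x3 rotation matrix whose columns are the frame's x, y, z axes.
In Python, from station import sense, capture, finish_job, silhouettes, landmark_of gives the robot as it stands.
- The arm moves only by the tool step_arm, never from a script. Its arguments are lists of equal length, an entry for each row: "linear": the shift along the tool's x, y, z in mm, a list of three; "delta_rot": the turn, a rotation vector about the tool's x, y, z in rad, a list of three; "grip": the finger opening in mm, from 0 to 87. A call has 1 to 10 rows; each row shifts and turns the commanded pose from where the row before left it, along the tool's axes as they then stand; what a row does not reach is not made up. A row lasts 1/8 s, in which the tool goes at most 62.5 mm and 10.7 degrees, less where a joint would pass 70% of its speed; a pose out of reach is approached as far as the arm can. A call with a gripper value outside its range is refused whole. The fingers move at their own pace and stop on an object; the grip force is fixed at half the most. Time passes only in rows, so rows that do not move let the fingers close. It gives the time, the measured TCP pose, the force, the opening and the grip force at its end, in the units of the state.
- sense(): the state, without advancing time (a new reading comes with each control period).
- capture(name): name is "side" or "top" or "wrist"; returns a dict with "img" (420x560x3 uint8, red, green, blue), "fx", "fy", "cx", "cy" (pixels), "k1" (the pictures are not rectified: a ray, as slopes to the right and down, at radius r is drawn at 1 + k1 r^2 times it, then the intrinsics apply), "world_to_cam" (4x4, takes a point from world to camera coordinates); the wrist camera has in their place "mount" (4x4, takes a point from camera to tool coordinates, whose origin is the TCP and whose axes are the flange's). Camera axes: x right, y up, looking along -z (the intrinsics and any distortion apply to the point x, -y, -z); pixel columns grow to the right and rows downward; lengths in m; the calibration is good to about 2 mm. A picture is of the moment at which its call begins: read the wrist's pose just before it. There is no depth.
- finish_job(): hands the job in; it is judged then, once.
Trained networks look in the newest picture that a camera, given by its name, has taken for a name from the list of things; names that differ only in an ending like _2 or _b are one class to them, and where a whole thing is asked for, a point or a joint stands for the part that bears it (a point fixed in the world has none). Each returns a list of dicts, best first, with "score" (0 to 1); they miss things now and then, are a little off and sometimes report something else, mostly with a low value. They report only what shows in the picture. A call takes as long as a camera call.
- silhouettes(camera, label): "mask" (420x560 bool, what is visible of it) and "point" ([column, row] in pixels, amid what is visible of it).
- landmark_of(camera, label): "point" ([column, row] in pixels: a listed point, or the origin of a listed thing).
The state is a dict: "time_s": time; "joints": joint angles; "joint_velocities": joint speeds; "effort": joint torques, N m; "tcp_pos": TCP position; "ee_rot": TCP orientation; "wrist_force": force on the tool from outside, world axes, zero at the start; "moment": the same for the moment, N m; "gripper_width": opening from 0.0 (shut) to 1.0 (fully open); "gripper_force": force on a finger pad.
Only numpy, scipy, OpenCV 4.12 (cv2) and the standard library are available. Lean on these libraries where they do the work, as an engineer would, in place of code of your own. Each camera call takes 0.05 s, during which the arm holds its last target. There are 200 camera calls.

## Task

The washed parts have drained: lift the dip carrier off its drip stand by the handle and set it down gently, upright and with both parts in it, on the grey ribbed mat, and let go of it. Then draw the long stepped shaft up out of its sleeve, turn it level and hold its thick end in the gap of the two-headed optical micrometer, square across the light beam, with the thick seat centred on the beam at window height; finish while still holding it there, in the gripper alone. Do not knock against the micrometer, leave the short spindle in the carrier, and leave the bottle, the loupe and the V-block where they stand.

Things in the scene. Friction and masses are not known exactly. Their poses are not given: they have to be found in the camera images.
- stand: Drip stand, fixed, 114 x 186 mm steel tray with two dark rails, tops 45 mm above the bench. The carrier stands on the rails between upright end plates and side tabs 56-58 mm high (3 mm of play all round), so it lifts straight off. Origin on the bench under its centre, y its long way, z up.
- carrier: Dip carrier, loose, 0.35 kg empty: sheet-steel tray 88 (x) x 152 mm (y), rim 16 mm high, with two upright sleeves on its y axis at y = +56 and -56 mm and an arched handle across the middle (see grip; uprights at x = +/-32 mm). Origin at the centre of the underside, z up. Sleeves: bore 28, outside 33 mm, floor 4.5, mouth 41 mm above the underside.
- grip (a point): Centre of the carrier's black grip: a flat-sided bar along the carrier's x, 70 mm long, 18 mm wide (y), 20 mm high, centred 102 mm above the underside over its middle; 30 mm free on either side of it. The parts stand 56 mm from it; the shaft's top end is 17 mm higher than the grip's top.
- sleeve_a (a point): Centre of the floor of the sleeve at the carrier's +y end (4.5 mm above the underside); axes as the carrier's.
- sleeve_b (a point): Centre of the floor of the sleeve at the carrier's -y end (4.5 mm above the underside); axes as the carrier's.
- shaft: Plain steel stepped shaft, loose, 125 mm, 0.24 kg, standing thick end down in one of the sleeves (either one; may lean 5 degrees), 37 mm deep. Origin at the centre of the thick end face, z along the shaft to the slim end. 25 mm diameter from 0 to 60 mm, then grips as a slight taper to 16 mm at the slim end; centre of mass 55 mm from the thick end.
- seat (a point): Point on the shaft's axis in its thick seat, 15 mm from the thick end face; axes as the shaft's. This point is to be held at beam.
- spindle: Short plain steel stepped spindle, loose, 78 mm long, 25 mm diameter at the foot, 0.15 kg, standing in the other sleeve; it stays there. Origin at the centre of its lower face, z along it.
- mat: Plain grey ribbed mat (not the dark mouse pad with the mouse on it), fixed, 150 mm (x) x 210 mm (y), 3 mm thick, on the bench. Origin under its centre, z up. The carrier is to stand on it, its centre within 50 mm of the mat's centre; any yaw.
- gauge: Optical micrometer, fixed: base 74 mm (x) x 220 mm (y), 12 mm thick; two grey heads 36 (x) x 60 mm (y), 150 mm high, centred at y = +64 and -64 mm. Gap between the heads: y -33 to +33 mm, open at the top and on both sides. Origin on the bench under the middle of the gap; y along the light beam from head to head (+y end roughly nearest the robot), x the way through the gap, z up.
- beam (a point): Middle of the gauge's light beam: the centre of the gap, 105 mm above the bench, level with the middle of the 54 mm high windows; axes as the gauge's. The shaft is to lie level along this x axis, coming in from either side.
- ipa_bottle: Bystander: clear solvent bottle with a cap, 46 mm diameter, 153 mm tall, origin under its centre. Leave it.
- loupe: Bystander: black eyepiece loupe, 37 mm diameter, 32 mm tall, origin under its centre. Leave it.
- v_block: Bystander: steel V-block, 60 x 50 x 42 mm, origin under its centre. Leave it.

How it is judged (in metres and radians):
On the way, in this order (a step that is already met when the one before it is completed fails the run):
1. the carrier stands on the mat, let go, with both parts in their sleeves (horizontal distance between carrier and mat below 0.05 m and height (world z) of carrier below 0.008 m and angle between carrier's own z axis and vertical below 0.06 rad and contact force between the fingers and carrier below 0.2 N and (distance between shaft and sleeve_a below 0.012 m or distance between shaft and sleeve_b below 0.012 m) and (distance between spindle and sleeve_a below 0.012 m or distance between spindle and sleeve_b below 0.012 m)), for 0.2 s.
2. the shaft has been drawn clear up out of its sleeve (z of shaft in the frame of carrier above 0.055 m and contact force between the fingers and shaft above 1 N), for 0.1 s.
At the end, for the whole second after the job is handed in: The gripper alone holds the shaft still: seat within 15 mm of the beam's middle, axis within 9 degrees of the gauge's x axis, so level. The carrier stands released and upright on the mat, its centre within 50 mm of the mat's, the spindle still in its sleeve (horizontal distance between carrier and mat below 0.05 m and height (world z) of carrier below 0.008 m and angle between carrier's own z axis and vertical below 0.06 rad and contact force between the fingers and carrier below 0.2 N and (distance between spindle and sleeve_a below 0.012 m or distance between spindle and sleeve_b below 0.012 m) and distance between seat and beam below 0.015 m and angle between the z axis of shaft and the x axis of beam, either way round below 0.16 rad and contact force between the fingers and shaft above 1 N and contact force between shaft and gauge below 0.1 N and contact force between shaft and carrier below 0.1 N and linear speed of shaft below 0.03 m/s); the arm keeps its last pose, push and grip.
It fails at once if the micrometer is knocked: touched with over 3 N (contact force between gauge and anything else above 3 N).
It fails at once if the carrier is dropped or banged down on the mat: over 80 N (contact force between carrier and mat above 80 N).
It fails at once if the solvent bottle is moved by over 30 mm (distance of ipa_bottle from where it was at the start of the episode above 0.03 m).
It fails at once if the loupe is moved by over 30 mm (distance of loupe from where it was at the start of the episode above 0.03 m).
It fails at once if the V-block is moved by over 30 mm (distance of v_block from where it was at the start of the episode above 0.03 m).
It also fails if it takes over 70 s, if anything falls off the work surface, if the arm or the gripper's body presses on something with over 40 N, if the wrist force passes 120 N, or if a joint passes its speed limit or range.

## Working session

There is one attempt and no reset: what is moved stays moved. The work goes in short steps, Python scripts to look and compute and a tool call to move; the robot and the scene stay as the last step left them, time stands still between calls to the robot, and variables do not carry over. Pictures are saved under pics/ and viewed, at most 10 in all, crops included, and the job is handed in when it is done.

Besides the shell and the picture viewer there is one more tool, called after "Request:" by a JSON object that holds its "api" and its "payload". step_arm: Moves the arm, as the interface text tells. Its arguments: {"type":"object","properties":{"linear":{"type":"array"},"delta_rot":{"type":"array"},"grip":{"type":"array"}},"required":["linear","delta_rot","grip"]}

```bash
mkdir -p pics; cat > h.py <<'E'
import numpy as np, cv2
from station import sense, capture, finish_job, silhouettes, landmark_of
def cam(name):
    s=sense(); c=capture(name)
    if 'mount' in c:
        T=np.eye(4); T[:3,:3]=s['ee_rot']; T[:3,3]=s['tcp_pos']
        c['world_to_cam']=np.linalg.inv(T@np.array(c['mount']))
    c['W']=np.array(c['world_to_cam']); return c
def ray(c,p):
    K=np.array([[c['fx'],0,c['cx']],[0,c['fy'],c['cy']],[0,0,1.]])
    d=(np.array(p,float)-[c['cx'],c['cy']])/[c['fx'],c['fy']]; u=d.copy()
    for _ in range(20): u=d/(1+c['k1']*(u@u))
    R=c['W'][:3,:3]; o=-R.T@c['W'][:3,3]
    v=R.T@np.array([u[0],-u[1],-1]); return o,v/np.linalg.norm(v)
def atz(c,p,z):
    o,v=ray(c,p); return o+v*(z-o[2])/v[2]
def proj(c,P):
    q=c['W'][:3,:3]@np.array(P,float)+c['W'][:3,3]
    u=np.array([q[0],-q[1]])/-q[2]; u=u*(1+c['k1']*(u@u))
    return u*[c['fx'],c['fy']]+[c['cx'],c['cy']]
def tri(rays):
    A=np.zeros((3,3));b=np.zeros(3);
    for o,v in rays:
        M=np.eye(3)-np.outer(v,v);A+=M;b+=M@o
    x=np.linalg.solve(A,b)
    return x,[np.linalg.norm((np.eye(3)-np.outer(v,v))@(x-o)) for o,v in rays]
def save(c,n): cv2.imwrite('pics/'+n,cv2.cvtColor(c['img'],cv2.COLOR_RGB2BGR))
E
python3 - <<'E'
from h import *
np.set_printoptions(precision=3,suppress=True)
Z=dict(stand=0,carrier=.045,grip=.147,sleeve_a=.0495,sleeve_b=.0495,shaft=.0495,seat=.065,spindle=.0495,mat=0,gauge=0,beam=.105,ipa_bottle=0,loupe=0,v_block=0)
cs={}
for n in ('side','top'):
    c=cam(n); save(c,n+'0.png'); cs[n]=c
    o=-c['W'][:3,:3].T@c['W'][:3,3]; print(n,'cam at',o)
    for l,z in Z.items():
        for r in landmark_of(n,l)[:2]: print(n,l,round(r['score'],2),np.round(r['point']),atz(c,r['point'],z))
E
```

```text
side cam at [ 0.118 -1.091  0.578]
side stand 0.61 [282. 311.] [ 0.459 -0.356  0.   ]
side carrier 0.62 [284. 287.] [ 0.47  -0.343  0.045]
side carrier 0.31 [271. 268.] [ 0.475 -0.263  0.045]
side grip 0.68 [286. 246.] [ 0.465 -0.358  0.147]
side sleeve_a 0.96 [298. 301.] [ 0.472 -0.403  0.049]
side sleeve_a 0.35 [285. 244.] [ 0.544 -0.182  0.049]
side sleeve_b 0.96 [298. 301.] [ 0.472 -0.403  0.049]
side sleeve_b 0.35 [285. 244.] [ 0.544 -0.182  0.049]
side seat 0.4 [271. 266.] [ 0.465 -0.288  0.065]
side spindle 0.76 [296. 302.] [ 0.468 -0.403  0.049]
side gauge 0.84 [295. 230.] [ 0.646 -0.032  0.   ]
side gauge 0.52 [297. 301.] [ 0.504 -0.338  0.   ]
side ipa_bottle 0.84 [382. 296.] [ 0.679 -0.389  0.   ]
side ipa_bottle 0.24 [357. 256.] [ 0.723 -0.218  0.   ]
side loupe 0.75 [355. 253.] [ 0.728 -0.204  0.   ]
side v_block 0.75 [329. 272.] [ 0.623 -0.259  0.   ]
top cam at [ 0.511 -0.068  1.09 ]
top stand 0.62 [397. 156.] [ 0.686 -0.386  0.   ]
top carrier 0.82 [390. 241.] [ 0.467 -0.353  0.045]
top grip 0.79 [400. 243.] [ 0.468 -0.346  0.147]
top sleeve_a 0.69 [409. 237.] [ 0.478 -0.397  0.05 ]
top sleeve_b 0.69 [409. 237.] [ 0.478 -0.397  0.05 ]
top shaft 0.44 [362. 239.] [ 0.474 -0.283  0.05 ]
top seat 0.67 [363. 244.] [ 0.462 -0.281  0.065]
top spindle 0.64 [368. 244.] [ 0.46  -0.298  0.05 ]
top spindle 0.61 [413. 242.] [ 0.464 -0.408  0.05 ]
top mat 0.9 [180. 255.] [0.433 0.173 0.   ]
top gauge 0.56 [262. 176.] [ 0.635 -0.037  0.   ]
top beam 0.58 [260. 171.] [ 0.636 -0.036  0.105]
top beam 0.38 [362. 241.] [ 0.471 -0.271  0.105]
top ipa_bottle 0.68 [392. 158.] [ 0.68  -0.374  0.   ]
top loupe 0.45 [327. 139.] [ 0.731 -0.207  0.   ]
top loupe 0.36 [368. 242.] [ 0.463 -0.308  0.   ]
top v_block 0.7 [348. 181.] [ 0.622 -0.261  0.   ]
```

View pics/side0.png

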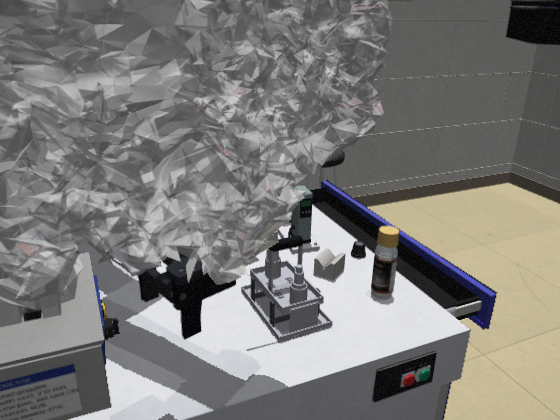

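View pics/top0.png

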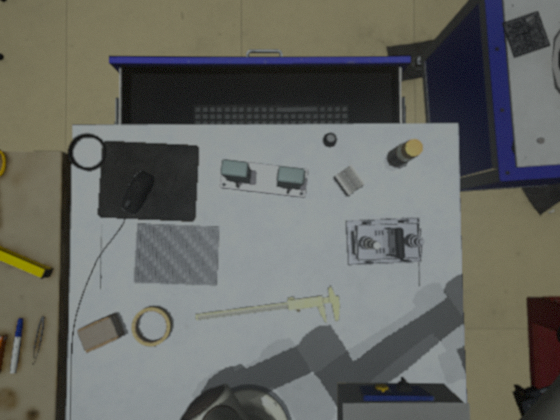

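The side view shows the carrier on its stand at about (285,285), the gauge behind it, and the jacketed arm. In the top view the carrier is at (385,241), the gauge heads are at (236,172) and (291,178) with the beam along world y, and the ribbed mat is at (178,255).

```bash
python3 - <<'E'
from h import *
np.set_printoptions(precision=4,suppress=True)
s=sense(); print(s['ee_rot'],s['tcp_pos'],s['gripper_width'],s['wrist_force'])
c=cam('wrist'); print(c['mount'],c['fx'],c['k1'])
# target TCP above carrier, rotation so tool y along world y
R=np.array(s['ee_rot'])
d=np.array([.467,-.345,.30])-s['tcp_pos']; print('tool shift mm',R.T@d*1000)
E
```

```text
[[-0.9487 -0.3163  0.    ]
 [-0.3163  0.9487 -0.    ]
 [-0.     -0.     -1.    ]] [ 0.1977 -0.5929  0.2226] 1.0032799592582904 [0.2246 0.7974 0.0672]
[[-0.0003  0.9665  0.2565  0.0706]
 [ 1.      0.0004 -0.      0.0004]
 [-0.0001  0.2565 -0.9665 -0.164 ]
 [ 0.      0.      0.      1.    ]] 305.0195553529964 0.011009997984724157
tool shift mm [-333.893   149.9976  -77.4326]
```

Request:
{"api": "step_arm", "payload": {"linear": [[-41.7, 18.75, -9.7], [-41.7, 18.75, -9.7], [-41.7, 18.75, -9.7], [-41.7, 18.75, -9.7], [-41.7, 18.75, -9.7], [-41.7, 18.75, -9.7], [-41.7, 18.75, -9.7], [-41.7, 18.75, -9.7], [0, 0, 0], [0, 0, 0]], "delta_rot": [[0, 0, 0], [0, 0, 0], [0, 0, 0], [0, 0, 0], [0, 0, 0], [0, 0, 0], [0, 0, 0], [0, 0, 0], [0, 0, 0.16], [0, 0, 0.16]], "grip": [38, 38, 38, 38, 38, 38, 38, 38, 38, 38]}}

```text
time_s: 2.8
tcp_pos: [0.4673, -0.3444, 0.3002]
ee_rot: [[-1.0, 0.002, 0.0], [0.002, 1.0, -0.0], [-0.0, -0.0, -1.0]]
wrist_force: [0.6, 0.1, 0.5]
gripper_width: 0.435
gripper_force: 0.0
```

```bash
python3 - <<'E'
from h import *
np.set_printoptions(precision=4,suppress=True)
import json
s=sense(); print(s['tcp_pos'],s['joints'])
Z=dict(carrier=.045,grip=.147,sleeve_a=.0495,shaft=.0495,seat=.065,spindle=.0495,stand=0)
c=cam('wrist'); save(c,'w1.png'); t=cam('top'); sd=cam('side')
for n,cc in (('wrist',c),('side',sd),('top',t)):
  for l,z in Z.items():
    if n!='wrist' and l not in('grip','sleeve_a'):continue
    for r in landmark_of(n,l)[:2]: print(n,l,round(r['score'],2),np.round(r['point']),atz(cc,r['point'],z))
E
```

```text
[ 0.4673 -0.3444  0.3002] [-20.4104  15.1933   1.6117  -0.0014 -76.4075 -69.7014]
wrist carrier 0.94 [284. 177.] [ 0.4688 -0.3447  0.045 ]
wrist carrier 0.57 [267. 298.] [ 0.6575 -0.3708  0.045 ]
wrist grip 0.92 [282. 192.] [ 0.468  -0.3461  0.147 ]
wrist sleeve_a 0.73 [242. 180.] [ 0.4719 -0.4027  0.0495]
wrist sleeve_a 0.71 [322. 174.] [ 0.4644 -0.2916  0.0495]
wrist shaft 0.81 [323. 176.] [ 0.4676 -0.2906  0.0495]
wrist seat 0.9 [327. 178.] [ 0.4668 -0.2878  0.065 ]
wrist spindle 0.96 [241. 176.] [ 0.4666 -0.4031  0.0495]
side grip 0.89 [286. 245.] [ 0.4655 -0.3545  0.147 ]
side sleeve_a 0.79 [274. 274.] [ 0.4674 -0.2958  0.0495]
side sleeve_a 0.63 [299. 301.] [ 0.4729 -0.4038  0.0495]
```

View pics/w1.png

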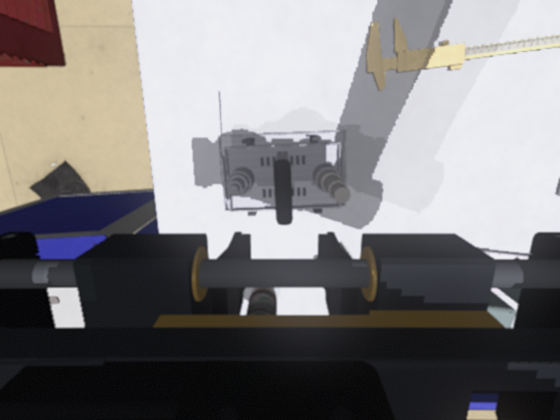

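The wrist view shows the carrier squarely below: grip bar at (283,192), the taller shaft at the right (+y, about (330,180)) and the spindle at the left (240,180). I'm descending on the grip.

Request:
{"api": "step_arm", "payload": {"linear": [[-0.7, -1.6, 40], [0, 0, 40], [0, 0, 35], [0, 0, 25], [0, 0, 18], [0, 0, 14], [0, 0, 0], [0, 0, 0], [0, 0, 0], [0, 0, 0]], "delta_rot": [[0, 0, -0.06], [0, 0, 0], [0, 0, 0], [0, 0, 0], [0, 0, 0], [0, 0, 0], [0, 0, 0], [0, 0, 0], [0, 0, 0], [0, 0, 0]], "grip": [38, 38, 38, 38, 38, 38, 38, 10, 10, 10]}}

```text
time_s: 4.75
tcp_pos: [0.4675, -0.3462, 0.1287]
ee_rot: [[-0.998, -0.061, 0.001], [-0.061, 0.998, 0.001], [-0.001, 0.001, -1.0]]
wrist_force: [-0.7, -0.0, -1.9]
gripper_width: 0.206
gripper_force: 29.9
```

Request:
{"api": "step_arm", "payload": {"linear": [[0, 0, 0], [0, 0, -10], [0, 0, -20], [0, 0, -30], [0, 0, -30], [0, 0, -30], [0, 0, 0]], "delta_rot": [[0, 0, 0], [0, 0, 0], [0, 0, 0], [0, 0, 0], [0, 0, 0], [0, 0, 0], [0, 0, 0]], "grip": [10, 10, 10, 10, 10, 10, 10]}}

```text
time_s: 5.62
tcp_pos: [0.4683, -0.3473, 0.2498]
ee_rot: [[-0.998, -0.061, 0.004], [-0.061, 0.998, -0.002], [-0.004, -0.002, -1.0]]
wrist_force: [2.4, -2.0, -7.3]
gripper_width: 0.2
gripper_force: 29.9
```

```bash
python3 - <<'E'
from h import *
np.set_printoptions(precision=4,suppress=True)
s=sense(); print(s['tcp_pos'],s['joints'],s['gripper_width']*87,s['gripper_force'],s['wrist_force'])
c=cam('wrist'); t=cam('top')
for l in ('carrier','grip','shaft','spindle','sleeve_a'):
    for r in landmark_of('wrist',l)[:2]: print(l,round(r['score'],2),r['point'],'expect grip',proj(c,np.array(s['tcp_pos'])+[0,0,.019]))
# gauge & mat geometry from top masks
for l in ('mat','gauge'):
    r=silhouettes('top',l)[0]; m=r['mask'].astype(np.uint8)
    k=cv2.findContours(m,cv2.RETR_EXTERNAL,cv2.CHAIN_APPROX_NONE)[0]; k=max(k,key=cv2.contourArea)
    P=np.array([atz(t,p[0],.003 if l=='mat' else .012)[:2] for p in k],np.float32)*1000
    print(l,r['score'],m.sum(),cv2.minAreaRect(P),cv2.boxPoints(cv2.minAreaRect(P)))
E
```

```text
[ 0.4683 -0.3473  0.2498] [-20.6485  16.7915  -3.3393   0.0151 -69.59   -65.8338] 17.38460414802965 29.901002207770944 [ 2.3707 -1.9831 -7.2578]
carrier 0.57 [288.5, 211.8] expect grip [283.5324 264.1577]
carrier 0.39 [214.7, 209.3] expect grip [283.5324 264.1577]
grip 0.62 [282.2, 263.9] expect grip [283.5324 264.1577]
shaft 0.89 [352.5, 213.3] expect grip [283.5324 264.1577]
spindle 0.77 [213.7, 209.0] expect grip [283.5324 264.1577]
spindle 0.31 [348.1, 214.6] expect grip [283.5324 264.1577]
sleeve_a 0.71 [215.6, 212.7] expect grip [283.5324 264.1577]
sleeve_a 0.61 [351.9, 211.3] expect grip [283.5324 264.1577]
mat 0.78 4776 ((436.3912658691406, 182.70086669921875), (209.90768432617188, 150.7899932861328), 87.14228820800781) [[355.8575  81.6364]
 [506.46    74.1187]
 [516.925  283.7653]
 [366.3226 291.2831]]
gauge 0.82 2452 ((628.952880859375, -39.02728271484375), (221.437255859375, 75.13130187988281), 82.74880981445312) [[ 577.7128 -144.1189]
 [ 652.2432 -153.6019]
 [ 680.1929   66.0643]
 [ 605.6625   75.5474]]
```

Request:
{"api": "step_arm", "payload": {"linear": [[-2, 15, 0], [-2, 30, 0], [-2, 45, 0], [-2, 48, 0], [-2, 48, 0], [-2, 48, 0], [-2, 48, 0], [-2, 48, 0], [-2, 48, 0], [-2, 48, 0]], "delta_rot": [[0, 0, 0], [0, 0, 0], [0, 0, 0], [0, 0, 0], [0, 0, 0], [0, 0, 0], [0, 0, 0], [0, 0, 0], [0, 0, 0], [0, 0, 0]], "grip": [10, 10, 10, 10, 10, 10, 10, 10, 10, 10]}}

```text
time_s: 7.32
tcp_pos: [0.4602, 0.0818, 0.2486]
ee_rot: [[-0.998, -0.062, 0.001], [-0.062, 0.998, 0.001], [-0.001, 0.001, -1.0]]
wrist_force: [1.2, 0.3, -6.9]
gripper_width: 0.204
gripper_force: 29.9
```

Request:
{"api": "step_arm", "payload": {"linear": [[-2, 45, 0], [-2, 35, 0], [-1, 18, 0], [0, 7, 0], [0, 0, 0]], "delta_rot": [[0, 0, 0], [0, 0, 0], [0, 0, 0], [0, 0, 0], [0, 0, 0]], "grip": [10, 10, 10, 10, 10]}}

```text
time_s: 7.95
tcp_pos: [0.4593, 0.1845, 0.2481]
ee_rot: [[-0.998, -0.062, -0.0], [-0.062, 0.998, -0.0], [0.0, -0.0, -1.0]]
wrist_force: [-0.3, -1.3, -7.0]
gripper_width: 0.206
gripper_force: 29.9
```

```bash
python3 - <<'E'
from h import *
np.set_printoptions(precision=4,suppress=True)
s=sense(); print(s['tcp_pos'],s['joints'],s['gripper_width']*87,s['gripper_force'],s['wrist_force'])
c=cam('wrist'); t=cam('top')
for l in ('carrier','grip','shaft','spindle','sleeve_a'):
    for r in landmark_of('wrist',l)[:2]: print(l,round(r['score'],2),r['point'])
t=cam('top')
for r in landmark_of('top','beam')[:2]+landmark_of('top','gauge')[:2]: print(r['score'],atz(t,r['point'],.105),atz(t,r['point'],0))
save(t,'t2.png')
im=t['img'][140:300,120:400]; cv2.imwrite('pics/t2c.png',cv2.resize(im,None,fx=2.8,fy=2.8,interpolation=cv2.INTER_CUBIC)[:,:,::-1])
E
```

```text
[0.4593 0.1845 0.2481] [  40.7264    8.1925  -14.8607    0.0067  -66.9826 -127.1839] 17.96107285790094 29.89853519015014 [-0.2615 -1.2919 -7.0371]
carrier 0.74 [283.2, 213.4]
grip 0.61 [283.2, 263.7]
grip 0.2 [213.7, 211.0]
shaft 0.68 [350.8, 214.0]
spindle 0.79 [214.0, 211.1]
sleeve_a 0.86 [352.3, 212.6]
0.93 [ 0.6442 -0.0388  0.105 ] [ 0.6584 -0.0356  0.    ]
0.7 [ 0.6193 -0.0424  0.105 ] [ 0.6308 -0.0397  0.    ]
```

View pics/t2c.png

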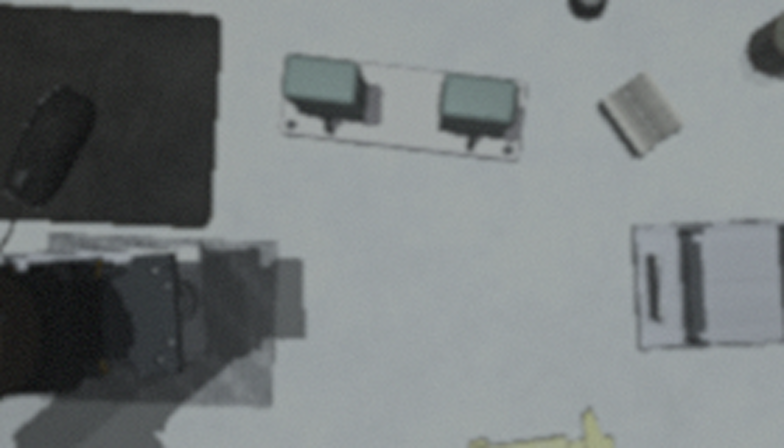

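The crop of the top view shows the gauge base corners at (281,134), (520,160) and (527,82), with its heads clear. The arm holds the carrier over the mat. I'm lowering it.

Request:
{"api": "step_arm", "payload": {"linear": [[0, 0, 15], [0, 0, 30], [0, 0, 35], [0, 0, 30], [0, 0, 22], [0, 0, 12], [0, 0, 6], [0, 0, 3], [0, 0, 0], [0, 0, 0]], "delta_rot": [[0, 0, 0], [0, 0, 0], [0, 0, 0], [0, 0, 0], [0, 0, 0], [0, 0, 0], [0, 0, 0], [0, 0, 0], [0, 0, 0], [0, 0, 0]], "grip": [10, 10, 10, 10, 10, 10, 10, 10, 10, 10]}}

```text
time_s: 9.7
tcp_pos: [0.46, 0.1851, 0.0958]
ee_rot: [[-0.998, -0.062, 0.001], [-0.062, 0.998, 0.001], [-0.001, 0.001, -1.0]]
wrist_force: [-0.3, -0.6, -6.7]
gripper_width: 0.205
gripper_force: 29.9
```

```bash
python3 - <<'E'
from h import *
np.set_printoptions(precision=4,suppress=True)
t=cam('top'); f=lambda p,z: atz(t,(np.array(p)+.0)/2.8+[120-.32,140-.32],z)[:2]
B=[f(p,.012) for p in ((281,134),(520,160),(527,82))]; print('base',B,'ctr',(B[0]+B[2])/2, np.linalg.norm(B[0]-B[1]),np.linalg.norm(B[2]-B[1]))
d=B[0]-B[1]; print('ydir',d/np.linalg.norm(d))
H=[np.mean([f(p,.15) for p in q],0) for q in (((284,55),(360,60),(362,106),(286,98)),((445,74),(518,80),(515,122),(441,116)))]
print('heads',H,'ctr',(H[0]+H[1])/2,'dist',np.linalg.norm(H[0]-H[1]),(H[0]-H[1])/np.linalg.norm(H[0]-H[1]))
E
```

```text
base [array([0.605 , 0.0698]), array([ 0.5802, -0.1481]), array([ 0.6517, -0.1551])] ctr [ 0.6283 -0.0427] 0.2193418517711894 0.07183976756771757
ydir [0.113  0.9936]
heads [array([0.6362, 0.0187]), array([ 0.6211, -0.1062])] ctr [ 0.6286 -0.0437] dist 0.12581174232638234 [0.1203 0.9927]
```

Request:
{"api": "step_arm", "payload": {"linear": [[0, 0, 2.5], [0, 0, 2], [0, 0, 1.5], [0, 0, 1.5], [0, 0, 1], [0, 0, 0]], "delta_rot": [[0, 0, 0], [0, 0, 0], [0, 0, 0], [0, 0, 0], [0, 0, 0], [0, 0, 0]], "grip": [10, 10, 10, 10, 10, 10]}}

```text
time_s: 10.5
tcp_pos: [0.4596, 0.1849, 0.0867]
ee_rot: [[-0.998, -0.062, 0.0], [-0.062, 0.998, 0.0], [-0.0, 0.0, -1.0]]
wrist_force: [0.0, -0.1, -6.3]
gripper_width: 0.203
gripper_force: 29.9
```

Request:
{"api": "step_arm", "payload": {"linear": [[0, 0, 0.7], [0, 0, 0.7], [0, 0, 0.7], [0, 0, 0.5], [0, 0, 0]], "delta_rot": [[0, 0, 0], [0, 0, 0], [0, 0, 0], [0, 0, 0], [0, 0, 0]], "grip": [10, 10, 10, 10, 10]}}

```text
time_s: 11.12
tcp_pos: [0.4596, 0.1849, 0.0866]
ee_rot: [[-0.998, -0.063, 0.001], [-0.063, 0.998, -0.0], [-0.001, -0.0, -1.0]]
wrist_force: [-8.3, -0.6, 12.2]
gripper_width: 0.203
gripper_force: 29.9
```

Request:
{"api": "step_arm", "payload": {"linear": [[0, 0, -2], [0, 0, 0], [0, 0, 0], [0, 0, 0], [0, 0, -15], [0, 0, -35], [0, 0, -45], [0, 0, -45], [0, 0, -30], [0, 0, 0]], "delta_rot": [[0, 0, 0], [0, 0, 0], [0, 0, 0], [0, 0, 0], [0, 0, 0], [0, 0, 0], [0, 0, 0], [0, 0, 0], [0, 0, 0], [0, 0, 0]], "grip": [38, 38, 38, 38, 38, 38, 38, 38, 38, 38]}}

```text
time_s: 12.38
tcp_pos: [0.4608, 0.1856, 0.2586]
ee_rot: [[-0.998, -0.062, 0.005], [-0.062, 0.998, 0.003], [-0.005, 0.003, -1.0]]
wrist_force: [0.3, -0.2, -0.3]
gripper_width: 0.442
gripper_force: 0.0
```

```bash
python3 - <<'E'
from h import *
np.set_printoptions(precision=4,suppress=True)
s=sense(); print(s['tcp_pos'],s['joints'],s['gripper_width']*87,s['wrist_force'])
Z=dict(carrier=.003,grip=.105,sleeve_a=.0075,shaft=.0075,seat=.0225,spindle=.0075)
c=cam('wrist'); save(c,'w3.png')
for l,z in Z.items():
    for r in landmark_of('wrist',l)[:2]: print(l,round(r['score'],2),np.round(r['point']),atz(c,r['point'],z))
r=silhouettes('wrist','shaft'); m=r[0]['mask']; ys,xs=np.nonzero(m); print(r[0]['score'],xs.min(),xs.max(),ys.min(),ys.max())
im=c['img'][100:250,180:420]; cv2.imwrite('pics/w3c.png',cv2.resize(im,None,fx=3,fy=3,interpolation=cv2.INTER_CUBIC)[:,:,::-1])
E
```

```text
[0.4608 0.1856 0.2586] [  40.7269    7.7637  -13.8537    0.0342  -68.0411 -127.1887] 38.42648578681222 [ 0.2601 -0.1857 -0.2531]
carrier 0.72 [281. 173.] [0.459  0.1819 0.003 ]
grip 0.69 [283. 191.] [0.4607 0.1853 0.105 ]
sleeve_a 0.88 [241. 174.] [0.4628 0.1277 0.0075]
sleeve_a 0.68 [322. 176.] [0.4581 0.2383 0.0075]
shaft 0.8 [322. 176.] [0.4588 0.2382 0.0075]
seat 0.94 [327. 174.] [0.4524 0.2434 0.0225]
spindle 0.49 [240. 174.] [0.4622 0.1269 0.0075]
0.88 317 349 169 204
```

View pics/w3c.png

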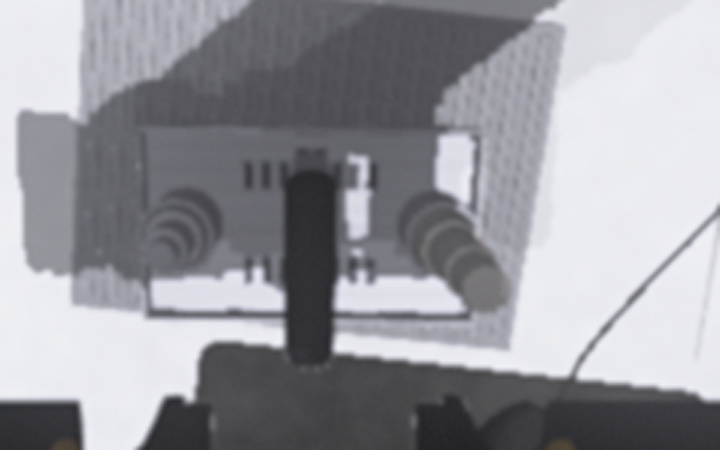

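The crop shows the carrier standing square on the ribbed mat. The spindle is at left (165,245), the shaft at right with its slim end at about (487,287), and the grip bar is in the middle. Next I'm tilting the tool 45° outward. A half roll about the tool axis will then take the shaft from upright to level.

Request:
{"api": "step_arm", "payload": {"linear": [[5, 0, -10], [5, 0, -10], [5, 0, 0], [0, 0, 0], [0, 0, 0], [0, 0, 0]], "delta_rot": [[0, -0.157, 0], [0, -0.157, 0], [0, -0.157, 0], [0, -0.157, 0], [0, -0.157, 0], [0, 0, 0]], "grip": [42, 42, 42, 42, 42, 42]}}

```text
time_s: 13.52
tcp_pos: [0.4556, 0.1596, 0.3083]
ee_rot: [[-0.76, -0.084, 0.645], [-0.067, 0.996, 0.051], [-0.647, -0.005, -0.763]]
wrist_force: [0.9, 1.2, -0.0]
gripper_width: 0.48
gripper_force: 0.0
```

```bash
python3 - <<'E'
from h import *
np.set_printoptions(precision=4,suppress=True)
s=sense(); print(s['tcp_pos'],s['joints'],s['gripper_width']*87); R=np.array(s['ee_rot']); print(R)
c=cam('wrist'); sd=cam('side'); 
for n,l in (('wrist','shaft'),('wrist','seat'),('side','shaft'),('side','sleeve_a'),('side','grip'),('side','carrier')):
    for r in landmark_of(n,l)[:2]: print(n,l,round(r['score'],2),np.round(r['point']),atz(c if n=='wrist' else sd,r['point'],dict(grip=.105,seat=.0225).get(l,.0075)))
im=np.hstack([c['img'],sd['img']]); cv2.imwrite('pics/p4.png',cv2.resize(im,(800,300))[:,:,::-1]); save(c,'w4.png'); save(sd,'s4.png')
E
```

```text
[0.4556 0.1596 0.3083] [  45.936   -12.9328  -53.1385   57.7778  -30.3902 -177.403 ] 41.780881142839334
[[-0.7599 -0.0837  0.6446]
 [-0.0668  0.9965  0.0506]
 [-0.6466 -0.0046 -0.7628]]
wrist shaft 0.73 [355.  16.] [0.4563 0.2411 0.0075]
wrist seat 0.83 [360.  22.] [0.4559 0.2448 0.0225]
wrist seat 0.31 [353.  18.] [0.4523 0.2359 0.0225]
```

View pics/p4.png

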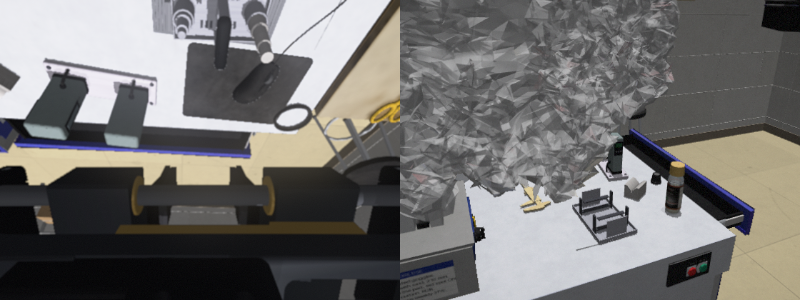

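The wrist half shows the carrier and gauge from the tilted tool, and the side half shows the empty stand. Joint 6 hit its limit during the tilt, so I'm fitting a kinematic model and planning the roll with it.

```bash
cat > kin.py <<'E'
import numpy as np
from scipy.optimize import least_squares
from scipy.spatial.transform import Rotation as Ro
r=np.radians
LO=np.array([-179.83,-69.29,-61.27,-181.25,-171.15,-177.46]);HI=np.array([179.83,118.12,80.66,117.63,-9.14,177.46])
def fk(q,p,s4,s6):
    a1,o,d1,L2,a3,L4,d6,g=p; q=r(np.array(q))
    R1=Ro.from_euler('z',q[0]); R2=Ro.from_euler('y',q[1]); e=Ro.from_euler('y',q[1]-q[2])
    P=R1.apply(np.array([a1,o,d1])+R2.apply([0,0,L2])+e.apply([L4,0,a3]))
    R=R1*e*Ro.from_euler('x',s4*q[3])*Ro.from_euler('y',-q[4])   # forearm x -> tool dir x
    P=P+R.apply([d6,0,0])
    # tool frame: z along x of wrist
    B=Ro.from_matrix(np.array([[0,0,1],[0,1,0],[-1,0,0]]))
    return P,(R*B*Ro.from_euler('z',s6*q[5]+g)).as_matrix()
S=[([-56.746,22.042,.453,0,-68.411,-14.817],[.1977,-.5929,.2226],[[-0.9487,-0.3163,0],[-0.3163,0.9487,0],[0,0,-1]]),
([-20.4104,15.1933,1.6117,-.0014,-76.4075,-69.7014],[.4673,-.3444,.3002],[[-1,.002,0],[.002,1,0],[0,0,-1]]),
([-20.6485,16.7915,-3.3393,.0151,-69.59,-65.8338],[.4683,-.3473,.2498],[[-.998,-.061,.004],[-.061,.998,-.002],[-.004,-.002,-1]]),
([40.7264,8.1925,-14.8607,.0067,-66.9826,-127.1839],[.4593,.1845,.2481],[[-.998,-.062,0],[-.062,.998,0],[0,0,-1]]),
([40.7269,7.7637,-13.8537,.0342,-68.0411,-127.1887],[.4608,.1856,.2586],[[-.998,-.062,.005],[-.062,.998,.003],[-.005,.003,-1]]),
([45.936,-12.9328,-53.1385,57.7778,-30.3902,-177.403],[.4556,.1596,.3083],[[-.7599,-.0837,.6446],[-.0668,.9965,.0506],[-.6466,-.0046,-.7628]])]
best=None
for s4 in(1,-1):
  for s6 in(1,-1):
    for g in(0,np.pi):
      f=lambda p:np.concatenate([np.concatenate([(fk(q,p,s4,s6)[0]-P),.3*(fk(q,p,s4,s6)[1]-np.array(R)).ravel()]) for q,P,R in S]+[1e-3*(np.array(p[:7])-[0,-.16,.3,.35,0,.35,.25])])
      z=least_squares(f,[0,-.16,.3,.35,0,.35,.25,g])
      if best is None or z.cost<best[0]: best=(z.cost,z.x,s4,s6,f(z.x))
c,PP,S4,S6,_=best
FK=lambda q:fk(q,PP,S4,S6)
def ik(P,R,q0):
    f=lambda q:np.concatenate([(FK(q)[0]-P)*1000,200*(FK(q)[1]-R).ravel()])
    b=None
    for k in range(8):
        x0=np.clip(np.array(q0)+(0 if k==0 else np.random.default_rng(k).normal(0,40,6)),LO+1,HI-1)
        z=least_squares(f,x0,bounds=(LO,HI),x_scale=20.)
        if b is None or z.cost<b.cost-1e-3: b=z
        if b.cost<1e-3: break
    return b.x,b.cost
if __name__=='__main__':
    np.set_printoptions(precision=4,suppress=True)
    print(c,S4,S6,PP); print([np.round(np.linalg.norm(FK(q)[0]-P)*1e3,2) for q,P,R in S],[np.abs(FK(q)[1]-R).max().round(3) for q,P,R in S])
E
python3 kin.py
python3 - <<'E'
import sys; sys.path.insert(0,'.')
from h import *; from kin import *
np.set_printoptions(precision=3,suppress=True)
# shaft top from w3
T=np.array([[-.998,-.062,.005,.4608],[-.062,.998,.003,.1856],[-.005,.003,-1,.2586],[0,0,0,1]])
c=cam('wrist'); M=np.array(c['mount']); c['W']=np.linalg.inv(T@M)
print('top',atz(c,[342.3,195.7],.1325))
az=lambda a:np.array([np.cos(r(a)),np.sin(r(a)),0])
G=np.array([.455,.243,.0955]); gx=np.array([.993,-.117,0])
gc=np.array([.6287,-.043,.105])
for A in (3.5,15,25):
  for th in (35,45,55):
    d=np.sin(r(th))*az(A)+[0,0,-np.cos(r(th))]
    for sg in (1,-1):
      y=np.array([-np.sin(r(A)),np.cos(r(A)),0])*sg; R=np.column_stack([np.cross(y,d),y,d])
      q,co=ik(G+.019*d,R,[40,0,-30,30,-40,0]); 
      # final
      th2=90-th; d2=np.sin(r(th2))*gx+[0,0,-np.cos(r(th2))]; y2=np.array([.117,.993,0])*-sg
      R2=np.column_stack([np.cross(y2,d2),y2,d2]); P2=gc-gx*.073+.019*d2
      q2,co2=ik(P2,R2,[15,0,-30,30,-40,0])
      print(A,th,sg,'grasp',q,round(co,2),'final',q2,round(co2,2))
E
```

```text
0.0021270342350087875 -1 -1 [ 0.3828 -0.1554  0.0025  0.4539  0.0257  0.0357  0.194  -1.5708]
[np.float64(19.74), np.float64(40.45), np.float64(7.5), np.float64(29.5), np.float64(20.97), np.float64(29.34)] [np.float64(0.0), np.float64(0.0), np.float64(0.0), np.float64(0.0), np.float64(0.0), np.float64(0.0)]
top [0.457 0.243 0.133]
3.5 35 1 grasp [ 49.913   7.734 -61.27   67.729 -18.372 158.373] 17137.28 final [ 17.22    5.038 -61.27  117.63  -17.927 -49.316] 21229.37
3.5 35 -1 grasp [ 49.914   7.73  -61.27   67.723 -18.374 -21.621] 17137.28 final [ 17.22    5.039 -61.27  117.63  -17.927 130.684] 21229.37
3.5 45 1 grasp [ 52.148   3.572 -61.27   75.806 -23.365 149.991] 20187.42 final [ 15.469   9.437 -61.27  117.63  -13.58  -48.486] 17373.16
3.5 45 -1 grasp [ 52.149   3.567 -61.27   75.799 -23.367 -30.001] 20187.42 final [ 15.469   9.437 -61.27  117.63  -13.58  131.514] 17373.16
3.5 55 1 grasp [ 139.423  -69.29    13.133  117.63  -121.321 -105.182] 21880.47 final [ 13.804  13.906 -61.27  117.63   -9.238 -47.422] 14063.83
3.5 55 -1 grasp [ 139.425  -69.29    13.129  117.63  -121.323   
[... 1059 characters left out ...]
 21229.37
25 35 -1 grasp [ 47.317   5.358 -61.27   69.093  -9.14    0.205] 17421.07 final [ 17.22    5.039 -61.27  117.63  -17.927 130.684] 21229.37
25 45 1 grasp [ 48.827   0.369 -61.27   85.656 -11.688 163.415] 20425.4 final [ 15.469   9.437 -61.27  117.63  -13.58  -48.486] 17373.16
25 45 -1 grasp [ 48.828   0.363 -61.27   85.639 -11.689 -16.569] 20425.4 final [ 15.469   9.437 -61.27  117.63  -13.58  131.514] 17373.16
25 55 1 grasp [140.132 -69.29   80.66  117.63  -84.861 -37.64 ] 17990.02 final [ 13.804  13.906 -61.27  117.63   -9.238 -47.422] 14063.83
25 55 -1 grasp [140.132 -69.29   80.66  117.63  -84.861 142.36 ] 17990.02 final [ 13.804  13.905 -61.27  117.63   -9.237 132.578] 14063.83
```

```bash
python3 - <<'E'
from kin import *
np.set_printoptions(precision=4,suppress=True)
def cols(q):
    q=r(np.array(q)); R1=Ro.from_euler('z',q[0]); R2=R1*Ro.from_euler('y',q[1]); e=R1*Ro.from_euler('y',q[1]-q[2])
    R4=e*Ro.from_euler('x',S4*q[3]); R=R4*Ro.from_euler('y',-q[4]); m=lambda X:X.as_matrix()
    return m(R1),m(R2),m(e),m(R4),m(R)
def A(q):
    a,b,c_,d,f=cols(q)
    return np.column_stack([a[:,0],a[:,1],a[:,2],b[:,0],b[:,2],c_[:,0],c_[:,2],f[:,0]])
M=np.vstack([A(q) for q,P,R in S]); y=np.concatenate([P for q,P,R in S])
x,res,rk,sv=np.linalg.lstsq(M,y,rcond=None); print('full',x,sv,'\nres mm',((M@x-y)*1e3).reshape(-1,3))
E
```

```text
full [ 0.2089 -0.1557  0.0038  0.0824  0.4526  0.1195  0.073   0.1906] [4.836  4.2046 2.4539 0.7016 0.5608 0.3045 0.0839 0.0807] 
res mm [[ -2.6191  11.5393   3.0558]
 [-15.1117  10.0633 -28.9632]
 [ -2.1606   5.2494   0.2666]
 [ 16.1803  19.4385  21.6726]
 [ 12.7884  16.603   15.7221]
 [  6.0626 -23.7331 -11.7539]]
```

Request:
{"api": "step_arm", "payload": {"linear": [[0, 0, 0], [0, 0, 0], [0, 0, 0], [0, 0, 0], [0, 0, 0], [0, 0, 0], [0, 0, 0], [0, 0, 0], [0, 0, 0], [0, 0, 0]], "delta_rot": [[0, 0, -0.185], [0, 0, -0.185], [0, 0, -0.185], [0, 0, -0.185], [0, 0, -0.185], [0, 0, -0.185], [0, 0, -0.185], [0, 0, -0.185], [0, 0, -0.185], [0, 0, -0.185]], "grip": [42, 42, 42, 42, 42, 42, 42, 42, 42, 42]}}

```text
time_s: 15.22
tcp_pos: [0.4563, 0.1618, 0.3081]
ee_rot: [[0.296, -0.705, 0.644], [-0.937, -0.346, 0.052], [0.187, -0.618, -0.763]]
wrist_force: [-0.1, -0.2, 0.2]
gripper_width: 0.48
gripper_force: 0.0
```

```bash
python3 -c "
from h import *
s=sense(); print(list(s['joints']),list(s['tcp_pos']),np.round(s['ee_rot'],4).tolist())"
```

```text
[np.float64(46.064891143962484), np.float64(-12.716349100622756), np.float64(-52.98767046282308), np.float64(57.760265283766465), np.float64(-30.37494684239903), np.float64(-71.05788214894629)] [np.float64(0.45631329107039625), np.float64(0.16182776045414457), np.float64(0.3081348750507229)] [[0.2964, -0.7055, 0.6437], [-0.9367, -0.3464, 0.0517], [0.1865, -0.6183, -0.7635]]
```

Request:
{"api": "step_arm", "payload": {"linear": [[0, 0, 0], [0, 0, 0], [0, 0, 0], [0, 0, 0], [0, 0, 0], [0, 0, 0], [0, 0, 0], [0, 0, 0]], "delta_rot": [[0, 0, -0.185], [0, 0, -0.185], [0, 0, -0.185], [0, 0, -0.185], [0, 0, -0.185], [0, 0, -0.185], [0, 0, -0.185], [0, 0, 0]], "grip": [42, 42, 42, 42, 42, 42, 42, 42]}}

```text
time_s: 16.23
tcp_pos: [0.4563, 0.1618, 0.3082]
ee_rot: [[0.76, 0.087, 0.644], [0.07, -0.996, 0.052], [0.646, 0.006, -0.763]]
wrist_force: [0.2, 0.5, 0.5]
gripper_width: 0.481
gripper_force: 0.0
```

```bash
python3 -c "
from h import *
s=sense(); print(list(s['joints']),list(s['tcp_pos']),np.round(s['ee_rot'],4).tolist())"
```

```text
[np.float64(46.060687859924876), np.float64(-12.722899987575024), np.float64(-52.99059964576701), np.float64(57.764737007468675), np.float64(-30.373042184921086), np.float64(2.6640894857380966)] [np.float64(0.45630324036974523), np.float64(0.1617881554736953), np.float64(0.30816902434081583)] [[0.7602, 0.0868, 0.6438], [0.0699, -0.9962, 0.0517], [0.6459, 0.0057, -0.7634]]
```

Request:
{"api": "step_arm", "payload": {"linear": [[-23.4, -19.8, 12.8], [-23.4, -19.8, 12.8], [-23.4, -19.8, 12.8], [-23.4, -19.8, 12.8], [0, 0, 0]], "delta_rot": [[0, 0, 0], [0, 0, 0], [0, 0, 0], [0, 0, 0], [0, 0, 0]], "grip": [42, 42, 42, 42, 42]}}

```text
time_s: 16.85
tcp_pos: [0.4184, 0.2454, 0.2194]
ee_rot: [[0.769, 0.084, 0.633], [0.073, -0.996, 0.043], [0.635, 0.013, -0.773]]
wrist_force: [0.8, -0.4, 0.3]
gripper_width: 0.485
gripper_force: 0.0
```

```bash
cat > lin.py <<'E'
from kin import *
np.set_printoptions(precision=4,suppress=True)
from h import sense
S=S+[([46.0607,-12.7229,-52.9906,57.7647,-30.373,2.6641],[.4563,.1618,.30817],0)]
s=sense(); S.append((list(s['joints']),list(s['tcp_pos']),0)); print(np.round(s['joints'],3),s['tcp_pos'],np.round(s['ee_rot'],3).tolist())
def cols(q):
    q=r(np.array(q)); R1=Ro.from_euler('z',q[0]); R2=R1*Ro.from_euler('y',q[1]); e=R1*Ro.from_euler('y',q[1]-q[2])
    R4=e*Ro.from_euler('x',S4*q[3]); R=R4*Ro.from_euler('y',-q[4]); m=lambda X:X.as_matrix()
    return m(R1),m(R2),m(e),m(R4),m(R)
def fit(names,idx):
    def A(q):
        k=dict(zip('12345',cols(q))); return np.column_stack([k[n[0]][:,'xyz'.index(n[1])] for n in names])
    M=np.vstack([A(S[i][0]) for i in idx]); y=np.concatenate([S[i][1] for i in idx])
    x,res,rk,sv=np.linalg.lstsq(M,y,rcond=None); print(dict(zip(names,np.round(x,4))),sv[-1],'res mm',np.abs((M@x-y)*1e3).max()); return x
E
python3 - <<'E'
from lin import *
fit(['1x','1y','1z','2z','3x'],range(5))
fit(['1x','1y','1z','2z','3x','3z'],range(5))
a=range(len(S))
fit(['1y','1z','2z','3x','5x'],a)
fit(['1x','1y','1z','2z','3x','3z','5x'],a)
fit(['1x','1z','2z','3x','4y','5x'],a)
fit(['1x','1y','1z','2z','3x','3z','4y','5x'],a)
fit(['1x','1y','1z','2z','3x','5z','5x'],a)
E
```

```text
[ 48.526  -4.075 -61.194  84.868 -26.59  -30.44 ] [0.4184 0.2454 0.2194] [[0.769, 0.084, 0.633], [0.073, -0.996, 0.043], [0.635, 0.013, -0.773]]
{'1x': np.float64(0.0022), '1y': np.float64(-0.1599), '1z': np.float64(-0.1439), '2z': np.float64(0.5625), '3x': np.float64(0.4208)} 0.09154106971222052 res mm 0.881646727375951
{'1x': np.float64(0.0016), '1y': np.float64(-0.1599), '1z': np.float64(-0.1456), '2z': np.float64(0.5628), '3x': np.float64(0.4208), '3z': np.float64(0.0016)} 0.0772563557508643 res mm 0.8664644337243455
{'1y': np.float64(-0.1164), '1z': np.float64(0.3857), '2z': np.float64(0.4258), '3x': np.float64(0.4558), '5x': np.float64(0.3469)} 0.37060514358375374 res mm 144.76231780984432
{'1x': np.float64(0.3638), '1y': np.float64(-0.1522), '1z': np.float64(-0.0193), '2z': np.float64(0.3938), '3x': np.float64(0.0614), '3z': np.float64(0.0544), '5x': np.float64(0.1269)} 0.1719038659701824 res mm 50.78582252551106
{'1x': np.float64(-0.0), '1z': np.float64(0.1607), '2z': np.float64(0.5648), '3x': np.float64(0.4218), '4y': np.float64(-0.1598), '5x': np.float64(0.3065)} 0.31492042255873604 res mm 0.051960089155950184
{'1x': np.float64(0.0001), '1y': np.float64(-0.0001), '1z': np.float64(0.1605), '2z': np.float64(0.5648), '3x': np.float64(0.4217), '3z': np.float64(0.0), '4y': np.float64(-0.1597), '5x': np.float64(0.3064)} 0.14823788575569544 res mm 0.041461580762486294
{'1x': np.float64(0.1814), '1y': np.float64(-0.1566), '1z': np.float64(0.2246), '2z': np.float64(0.434), '3x': np.float64(0.1194), '5z': np.float64(0.139), '5x': np.float64(0.3508)} 0.18438472424392385 res mm 58.30167660336322
```

The kinematics now fit to 0.05 mm, with a 0.16 m lateral wrist offset. I'm searching for a feasible grasp and final pose pair.

```bash
cat > arm.py <<'E'
import numpy as np
from scipy.optimize import least_squares
from scipy.spatial.transform import Rotation as Ro
r=np.radians
LO=np.array([-179.83,-69.29,-61.27,-181.25,-171.15,-177.46]);HI=np.array([179.83,118.12,80.66,117.63,-9.14,177.46])
B=np.array([[0,0,1],[0,1,0],[-1,0,0.]])
def rx(a): c,s=np.cos(a),np.sin(a); return np.array([[1,0,0],[0,c,-s],[0,s,c]])
def ry(a): c,s=np.cos(a),np.sin(a); return np.array([[c,0,s],[0,1,0],[-s,0,c]])
def rz(a): c,s=np.cos(a),np.sin(a); return np.array([[c,-s,0],[s,c,0],[0,0,1]])
def fk(q,full=False):
    q=r(np.asarray(q,float)); R1=rz(q[0]); e=R1@ry(q[1]-q[2]); R4=e@rx(-q[3]); R5=R4@ry(-q[4])
    E=np.array([0,0,.1607])+R1@ry(q[1])[:,2]*.5648; W=E+e[:,0]*.4218; W5=W+R4[:,1]*-.1598; P=W5+R5[:,0]*.3065
    R=R5@B@rz(-q[5]-np.pi/2) if len(q)>5 else R5
    return (P,R,E,W,W5) if full else (P,R)
def ik5(P,d,starts):
    out=[]
    f=lambda q:(lambda X:np.concatenate([(X[0]-P)*1000,300*(X[1][:,0]-d)]))(fk(q))
    for x0 in starts:
        z=least_squares(f,np.clip(x0[:5],LO[:5]+.5,HI[:5]-.5),bounds=(LO[:5]+.3,HI[:5]-.3),x_scale=20.,max_nfev=60)
        if z.cost<.05 and not any(np.abs(z.x-o).max()<2 for o in out): out.append(z.x)
    return out
def j6(q5,R):
    R0=fk(np.append(q5,0))[1]; D=R0.T@R; a=-np.degrees(np.arctan2(D[1,0],D[0,0])); return a
gx=np.array([.993,-.117,0]);gx/=np.linalg.norm(gx);gy=np.array([-gx[1],gx[0],0]);gc=np.array([.6287,-.043,.105])
E
cat > search.py <<'E'
from arm import *
from h import sense
np.set_printoptions(precision=0,suppress=True)
s=sense(); P,R=fk(s['joints']); print(np.abs(P-s['tcp_pos']).max()*1e3,np.abs(R-s['ee_rot']).max())
q0=np.array(s['joints'])
G=np.array([.457,.241,.0955]); C=np.array([.4596,.185,.003]); cy=np.array([-.061,.998,0]); cx=np.array([.998,.061,0]); z=np.array([0,0,1.])
st=[q0,np.array([10,10,-20,0,-60]),np.array([40,0,-30,60,-40]),np.array([0,20,0,-60,-50]),np.array([60,20,0,-120,-50]),np.array([20,30,0,100,-90.])]
g=np.stack(np.meshgrid(np.linspace(-.037,.037,5),np.linspace(-.095,.095,9),np.linspace(-.20,-.051,7)),-1).reshape(-1,3)
fg=np.stack(np.meshgrid([-.012,.012],[-.035,.035],np.linspace(-.05,.019,4)),-1).reshape(-1,3)
bx=lambda p,c,R,h:np.linalg.norm(np.maximum(np.abs((p-c)@R)-h,0),axis=1).min()  # distance to box
Rc=np.column_stack([cx,cy,z]); Rg=np.column_stack([gx,gy,z])
def links_ok(q):
    _,_,E,W,W5=fk(q,True); return min(W[2],W5[2])>.10
res=[]
grasps=[];finals={}
for th in range(10,91,10):
  for A in range(-90,121,15):
    az=np.array([np.cos(r(A)),np.sin(r(A)),0]); d=np.sin(r(th))*az-np.cos(r(th))*z; y=np.cross(-z,az); Rt=np.column_stack([np.cross(y,d),y,d])
    p=np.vstack([g,fg])@Rt.T+G; hd=min(bx(p,C+z*.06,Rc,np.array([.036,.010,.056])),bx(p,C-.056*cy+z*.04,Rc,np.array([.013,.013,.045])))
    if hd<.007 or p[:,2].min()<.03: continue
    for q in ik5(G+.019*d,d,st):
        if links_ok(q): grasps.append((th,A,hd,q,Rt))
  for t2s in (1,-1):
    for ps in range(-75,76,15):
      t2=gx*t2s; u=-z*np.cos(r(ps))+gy*np.sin(r(ps)); d2=np.cos(r(th))*t2+np.sin(r(th))*u; y2=np.cross(t2,u); R2=np.column_stack([np.cross(y2,d2),y2,d2])
      G2=gc-t2*.073; p=np.vstack([g,fg*[1,.8,1]])@R2.T+G2
      gd=min(bx(p,gc*[1,1,0]+gy*.064*k+z*.075,Rg,np.array([.018,.030,.075])) for k in(1,-1))
      if gd<.02 or p[:,2].min()<.03: continue
      for q in ik5(G2+.019*d2,d2,st):
        if links_ok(q): finals.setdefault(th,[]).append((t2s,ps,gd,q,R2))
print(len(grasps),{k:len(v) for k,v in finals.items()})
for th,A,hd,q,Rt in grasps:
  for t2s,ps,gd,q2,R2 in finals.get(th,[]):
    for F in (np.eye(3),np.diag([-1,-1,1])):
      a,b=j6(q,Rt@F),j6(q2,R2@F)
      if max(abs(a),abs(b))>172: continue
      Q,Q2=np.append(q,a),np.append(q2,b); m=min((Q-LO).min(),(HI-Q).min(),(Q2-LO).min(),(HI-Q2).min())
      res.append((np.abs(Q-Q2)[:5].max()+.3*abs(a-b)-3*min(m,8)+.3*np.abs(Q-q0)[:5].max()-1000*min(hd,.015),th,A,t2s,ps,hd*1e3,gd*1e3,m,Q,Q2,F[0,0]))
res.sort(key=lambda x:x[0])
seen=set()
for x in res:
    if (x[1],x[2],x[3]) in seen: continue
    seen.add((x[1],x[2],x[3])); print(*[np.round(v,0) for v in x])
    if len(seen)>12: break
E
time python3 search.py
```

```text
0.029110202117099693 3.0531133177191805e-16
47 {10: 7, 20: 9, 30: 12, 40: 12, 50: 13, 60: 16, 70: 18, 80: 18}
41.0 80 -75 1 -60 19.0 27.0 22.0 [ 64.  49. -27.  40. -91.  99.] [ 30.  36. -39.  58. -68.   9.] -1
42.0 70 -75 1 15 18.0 37.0 16.0 [ 64.  44. -27.  39. -84. 102.] [  7.  18. -26. -22. -25.  91.] -1
42.0 80 -60 1 0 12.0 30.0 23.0 [ 67.  46. -39.  53. -83.  94.] [ 15.  20. -29.   7. -32.  63.] -1
42.0 80 -90 1 -60 23.0 27.0 22.0 [  60.   52.  -15.   30. -100.  101.] [ 30.  36. -39.  58. -68.   9.] -1
44.0 80 -45 1 -60 7.0 27.0 11.0 [ 66.  43. -51.  70. -79.  87.] [ 30.  36. -39.  58. -68.   9.] -1
47.0 70 -60 1 -60 11.0 38.0 14.0 [ 66.  41. -39.  52. -76.  98.] [ 28.  33. -48.  73. -64.  -1.] -1
52.0 70 -90 1 15 22.0 37.0 16.0 [ 60.  48. -16.  28. -93. -77.] [  7.  18. -26. -22. -25. -89.] 1.0
54.0 60 -90 -1 -60 22.0 37.0 44.0 [ 59.  43. -18.  26. -86. -76.] [  19.   61.   22.   29. -109.   41.] 1.0
55.0 70 -90 -1 -60 22.0 38.0 45.0 [ 60.  48. -16.  28. -93. -77.] [ 21.  56.  11.  35. -98.  38.] 1.0
55.0 80 -90 -1 -60 23.0 27.0 46.0 [  60.   52.  -15.   30. -100.  -79.] [ 22.  52.   1.  42. -88.  34.] 1.0
56.0 70 -75 -1 -60 18.0 38.0 34.0 [ 64.  44. -27.  39. -84. -78.] [ 21.  56.  11.  35. -98.  38.] 1.0
57.0 80 -75 -1 -60 19.0 27.0 35.0 [ 64.  49. -27.  40. -91. -81.] [ 22.  52.   1.  42. -88.  34.] 1.0
60.0 60 -60 1 -60 10.0 37.0 6.0 [ 64.  36. -40.  50. -69. 103.] [ 24.  32. -55.  92. -64. -12.] -1
real	0m4.263s
user	0m4.705s
sys	0m0.044s
```

```bash
cat > plan.py <<'E'
from arm import *
from h import sense
def ik6(P,R,q): 
    o=ik5(P,R[:,2],[q]); 
    if not o: return None
    a=j6(o[0],R); a=min((a+k for k in(-360,0,360)),key=lambda v:abs(v-q[5])); return np.append(o[0],a)
def plan(legs,P=None,R=None,q=None,name=''):
    """legs: list of (P,R,N)"""
    s=sense(); P=np.array(s['tcp_pos']) if P is None else P; R=np.array(s['ee_rot']) if R is None else R; q=np.array(s['joints']) if q is None else q
    L=[];D=[];ok=True;mx=0
    for Pt,Rt,N in legs:
        for i in range(N):
            f=1/(N-i); dv=R.T@(Pt-P)*f*1000; w=Ro.from_matrix(R.T@Rt).as_rotvec()*f
            dv=np.round(dv,1); w=np.round(w,3)
            P=P+R@dv/1000; R=R@Ro.from_rotvec(w).as_matrix(); L.append(dv.tolist()); D.append(w.tolist())
            n=ik6(P,R,q)
            if n is None or (n[5]<LO[5]) or n[5]>HI[5]: print('IK FAIL row',len(L),P,None if n is None else n); ok=False; continue
            mx=max(mx,np.abs(n-q).max()); q=n
            if np.linalg.norm(dv)>60 or np.linalg.norm(w)>.185: print('row too big',len(L),dv,w)
        print('leg end q',np.round(q,1),'P',np.round(P,4),'lowest wrist z',np.round([x[2] for x in fk(q,True)[2:]],3), 'W5',np.round(fk(q,True)[4],3))
    print('max joint step deg',round(mx,1),'ok',ok)
    for k in range(0,len(L),10): print('linear',L[k:k+10]); print('rot',D[k:k+10])
    return P,R,q
z=np.array([0,0,1.])
def graspR(th,A,F=1):
    az=np.array([np.cos(r(A)),np.sin(r(A)),0]); d=np.sin(r(th))*az-np.cos(r(th))*z; y=np.cross(-z,az); return np.column_stack([np.cross(y,d),y,d])@np.diag([F,F,1])
def finalR(th,ps,t2s=1,F=1):
    t2=gx*t2s; u=-z*np.cos(r(ps))+gy*np.sin(r(ps)); d2=np.cos(r(th))*t2+np.sin(r(th))*u; y2=np.cross(t2,u); return np.column_stack([np.cross(y2,d2),y2,d2])@np.diag([F,F,1])
E
python3 - <<'E'
from plan import *
for F in (1,-1):
    Rg=graspR(70,-75,F); d=Rg[:,2]; G=np.array([.457,.242,.0955])
    print('F',F,'y',Rg[:,1]); plan([(np.array([.43,.29,.30]),Rg,14),(G-.091*d,Rg,5)])
E
```

```text
F 1 y [-0.96592583 -0.25881905  0.        ]
leg end q [  69.2   31.6  -13.9   35.  -106.9  -64.6] P [0.43 0.29 0.3 ] lowest wrist z [0.642 0.341 0.405] W5 [0.356 0.568 0.405]
leg end q [ 70.2  45.8 -14.4  32.6 -95.  -73.4] P [0.4348 0.3245 0.1266] lowest wrist z [0.555 0.189 0.232] W5 [0.36  0.603 0.232]
max joint step deg 8.8 ok True
linear [[4.5, -3.0, -3.8], [4.5, -3.0, -3.9], [4.4, -2.9, -4.0], [4.4, -2.9, -4.1], [4.3, -2.8, -4.2], [4.3, -2.7, -4.3], [4.3, -2.6, -4.3], [4.3, -2.5, -4.4], [4.3, -2.3, -4.5], [4.2, -2.2, -4.5]]
rot [[-0.082, 0.031, 0.059], [-0.082, 0.031, 0.059], [-0.081, 0.031, 0.059], [-0.081, 0.031, 0.059], [-0.082, 0.031, 0.059], [-0.081, 0.031, 0.059], [-0.081, 0.031, 0.059], [-0.082, 0.031, 0.058], [-0.081, 0.031, 0.059], [-0.082, 0.031, 0.058]]
linear [[4.3, -2.1, -4.6], [4.3, -2.0, -4.6], [4.3, -1.9, -4.7], [4.4, -1.7, -4.6], [-34.8, -2.7, 5.8], [-34.8, -2.8, 5.8], [-34.8, -2.7, 5.8], [-34.8, -2.8, 5.8], [-34.7, -2.7, 5.9]]
rot [[-0.081, 0.032, 0.059], [-0.082, 0.031, 0.058], [-0.081, 0.032, 0.059], [-0.082, 0.031, 0.058], [0.0, 0.0, 0.0], [0.0, 0.0, 0.0], [
[... 528 characters left out ...]
], [1.5, 1.6, -6.3], [0.6, 2.0, -6.3], [-0.3, 2.3, -6.2]]
rot [[-0.036, -0.095, -0.136], [-0.036, -0.095, -0.135], [-0.036, -0.095, -0.136], [-0.036, -0.095, -0.135], [-0.036, -0.095, -0.135], [-0.036, -0.095, -0.136], [-0.036, -0.095, -0.135], [-0.036, -0.096, -0.136], [-0.036, -0.096, -0.135], [-0.037, -0.095, -0.136]]
linear [[-1.2, 2.4, -6.1], [-2.0, 2.4, -5.8], [-2.9, 2.2, -5.5], [-3.7, 2.0, -5.1], [34.8, 2.7, 5.8], [34.8, 2.8, 5.8], [34.8, 2.7, 5.8], [34.7, 2.8, 5.8], [34.8, 2.7, 5.9]]
rot [[-0.036, -0.096, -0.135], [-0.036, -0.095, -0.136], [-0.037, -0.096, -0.135], [-0.036, -0.095, -0.136], [-0.0, -0.0, 0.0], [-0.0, -0.0, 0.0], [-0.0, -0.0, 0.0], [-0.0, -0.0, 0.0], [-0.0, -0.0, 0.0]]
```

```bash
python3 - <<'E'
import cv2,numpy as np
a=cv2.imread('pics/w4.png')[:240,330:]; b=cv2.imread('pics/t2.png')[60:400,0:130]
cv2.imwrite('pics/p5.png',np.hstack([cv2.resize(a,(480,500)),cv2.resize(b,(191,500)),]))
E
```

```text
(no output)
```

View pics/p5.png

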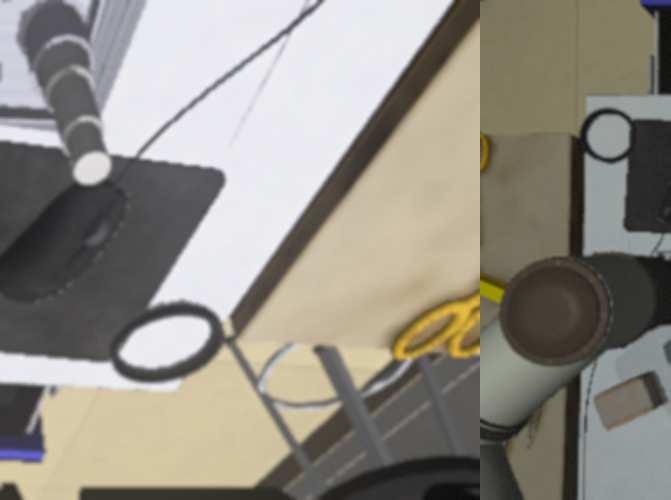

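The left crop shows a neighbouring table with its near corner at about (232,340). The same corner is at about (575,135) in the right (top view) crop. I'm triangulating its height before the wrist moves near it.

```bash
python3 - <<'E'
from h import *
np.set_printoptions(precision=3,suppress=True)
t=cam('top'); w=cam('wrist')
T=np.eye(4);T[:3,:3]=[[-.7599,-.0837,.6446],[-.0668,.9965,.0506],[-.6466,-.0046,-.7628]];T[:3,3]=[.4556,.1596,.3083]
w['W']=np.linalg.inv(T@np.array(w['mount']))
print('table corner',tri([ray(t,[64.7,151.8]),ray(w,[441,163])]))
print('black ring check',tri([ray(t,[(608-480)*130/191,60+135*.68]),ray(w,[330+167*230/480,340*.48])]))
# shaft in w4: slim end centre crop(92,168); base via z
top=atz(w,[330+92*230/480,168*.48],.1325); print('shaft top',top)
from plan import *
for A in (-75,-60,-90):
    Rg=graspR(70,A); G=np.array([.457,.242,.0955]); q=ik5(G+.019*Rg[:,2],Rg[:,2],[np.array([64,44,-27,39,-84])])
    if q: print(A,q[0],fk(q[0],True)[2:])
E
```

```text
table corner (array([ 0.7  ,  0.473, -0.007]), [np.float64(0.002158607659752684), np.float64(0.002158607659752691)])
black ring check (array([ 0.699,  0.413, -0.001]), [np.float64(0.0011033200003153), np.float64(0.0011033200003153383)])
shaft top [0.456 0.242 0.133]
-75 [ 63.782  44.513 -27.287  38.504 -84.023] (array([0.175, 0.355, 0.563]), array([0.233, 0.473, 0.163]), array([0.387, 0.503, 0.194]))
-60 [ 65.848  40.889 -39.181  51.723 -75.996] (array([0.151, 0.337, 0.588]), array([0.181, 0.404, 0.172]), array([0.322, 0.476, 0.194]))
-90 [ 60.125  47.865 -16.022  27.949 -92.953] (array([0.209, 0.363, 0.54 ]), array([0.301, 0.524, 0.161]), array([0.457, 0.512, 0.194]))
```

Request:
{"api": "step_arm", "payload": {"linear": [[4.5, -3.0, -3.8], [4.5, -3.0, -3.9], [4.4, -2.9, -4.0], [4.4, -2.9, -4.1], [4.3, -2.8, -4.2], [4.3, -2.7, -4.3], [4.3, -2.6, -4.3], [4.3, -2.5, -4.4], [4.3, -2.3, -4.5], [4.2, -2.2, -4.5]], "delta_rot": [[-0.082, 0.031, 0.059], [-0.082, 0.031, 0.059], [-0.081, 0.031, 0.059], [-0.081, 0.031, 0.059], [-0.082, 0.031, 0.059], [-0.081, 0.031, 0.059], [-0.081, 0.031, 0.059], [-0.082, 0.031, 0.058], [-0.081, 0.031, 0.059], [-0.082, 0.031, 0.058]], "grip": [50, 50, 50, 50, 50, 50, 50, 50, 50, 50]}}

```text
time_s: 18.2
tcp_pos: [0.4265, 0.276, 0.2787]
ee_rot: [[0.341, -0.793, 0.504], [-0.335, -0.604, -0.724], [0.878, 0.078, -0.472]]
wrist_force: [0.7, 0.8, 0.1]
gripper_width: 0.572
gripper_force: 0.0
```

Request:
{"api": "step_arm", "payload": {"linear": [[4.3, -2.1, -4.6], [4.3, -2.0, -4.6], [4.3, -1.9, -4.7], [4.4, -1.7, -4.6], [0, 0, 0]], "delta_rot": [[-0.081, 0.032, 0.059], [-0.082, 0.031, 0.058], [-0.081, 0.032, 0.059], [-0.082, 0.031, 0.058], [0, 0, 0]], "grip": [50, 50, 50, 50, 50]}}

```text
time_s: 18.82
tcp_pos: [0.4306, 0.289, 0.3006]
ee_rot: [[0.087, -0.966, 0.242], [-0.332, -0.257, -0.907], [0.939, -0.001, -0.344]]
wrist_force: [0.1, -0.6, -0.8]
gripper_width: 0.573
gripper_force: 0.0
```

```bash
python3 - <<'E'
from plan import *
s=sense(); print(s['tcp_pos'],np.round(s['joints'],1))
Rg=graspR(70,-75); d=Rg[:,2]; G=np.array([.457,.242,.0955])
plan([(G-.091*d,Rg,5)])
E
```

```text
[0.43059163 0.28901698 0.30061962] [  69.1   31.5  -13.9   35.  -106.8  -64.7]
leg end q [ 70.2  45.8 -14.4  32.6 -95.  -73.4] P [0.4349 0.3246 0.1266] lowest wrist z [0.554 0.189 0.231] W5 [0.36  0.603 0.231]
max joint step deg 3.1 ok True
linear [[-35.0, -2.6, 5.7], [-35.0, -2.6, 5.7], [-35.0, -2.6, 5.7], [-34.9, -2.7, 5.7], [-35.0, -2.6, 5.7]]
rot [[0.0, 0.0, -0.0], [0.0, 0.0, -0.0], [0.0, 0.001, -0.001], [0.001, 0.0, -0.0], [0.0, 0.001, -0.001]]
```

Request:
{"api": "step_arm", "payload": {"linear": [[-35, -2.6, 5.7], [-35, -2.6, 5.7], [-35, -2.6, 5.7], [-35, -2.6, 5.7], [-35, -2.6, 5.7], [0, 0, 0]], "delta_rot": [[0, 0, 0], [0, 0, 0], [0, 0, 0], [0, 0, 0], [0, 0, 0], [0, 0, 0]], "grip": [50, 50, 50, 50, 50, 50]}}

```text
time_s: 19.58
tcp_pos: [0.4335, 0.3235, 0.1259]
ee_rot: [[0.09, -0.966, 0.243], [-0.327, -0.259, -0.909], [0.941, 0.002, -0.339]]
wrist_force: [0.3, 0.2, 0.7]
gripper_width: 0.573
gripper_force: 0.0
```

```bash
python3 - <<'E'
from plan import *; from h import *
np.set_printoptions(precision=4,suppress=True)
s=sense(); print(s['tcp_pos'],s['wrist_force'])
c=cam('wrist'); save(c,'w6.png')
print(landmark_of('wrist','shaft')[:1],landmark_of('wrist','seat')[:1],landmark_of('wrist','grip')[:1])
print('expected seat',proj(c,[.457,.241,.0225]),'slim end',proj(c,[.457,.242,.1325]))
m=silhouettes('wrist','shaft')
for x in m[:2]:
    ys,xs=np.nonzero(x['mask']); print(x['score'],x['mask'].sum(),xs.min(),xs.max(),ys.min(),ys.max())
Rg=graspR(70,-75); d=Rg[:,2]; G=np.array([.457,.242,.0955]); print('G px',proj(c,G))
plan([(G+.019*d,Rg,4)])
E
```

```text
[0.4335 0.3235 0.1259] [0.3187 0.1904 0.6572]
[] [{'point': [285.2, 265.2], 'score': 0.8}] [{'point': [292.2, 167.4], 'score': 0.96}]
expected seat [281.6859 267.3555] slim end [281.0372 170.6338]
0.96 2146 269 296 165 257
0.52 5072 244 334 154 302
G px [281.1871 208.5796]
leg end q [ 63.8  44.5 -27.3  38.5 -84.  -78.1] P [0.4616 0.2248 0.089 ] lowest wrist z [0.563 0.163 0.194] W5 [0.387 0.503 0.194]
max joint step deg 3.4 ok True
linear [[-0.4, -0.1, 27.7], [-0.4, -0.1, 27.7], [-0.5, -0.1, 27.7], [-0.4, -0.1, 27.7]]
rot [[-0.0, 0.001, -0.001], [-0.0, 0.001, -0.001], [-0.001, 0.0, -0.0], [-0.0, 0.001, -0.001]]
```

View pics/w6.png

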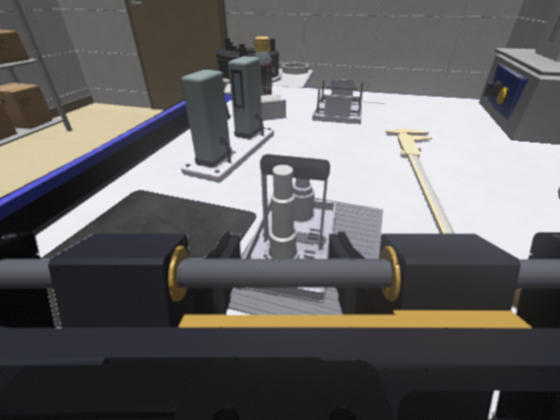

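The wrist view shows the shaft upright and centred between the fingers (column 283, from its slim end at row 168 down to about row 258), with the handle bar behind it. I'm advancing and gripping.

Request:
{"api": "step_arm", "payload": {"linear": [[-0.4, 0, 27.5], [-0.4, 0, 27.5], [-0.4, 0, 27.5], [-0.4, 0, 18], [0, 0, 10], [0, 0, 0], [0, 0, 0], [0, 0, 0], [0, 0, 0], [0, 0, 0]], "delta_rot": [[0, 0, 0], [0, 0, 0], [0, 0, 0], [0, 0, 0], [0, 0, 0], [0, 0, 0], [0, 0, 0], [0, 0, 0], [0, 0, 0], [0, 0, 0]], "grip": [50, 50, 50, 50, 50, 50, 8, 8, 8, 8]}}

```text
time_s: 21.08
tcp_pos: [0.4609, 0.225, 0.0877]
ee_rot: [[0.087, -0.966, 0.244], [-0.331, -0.259, -0.907], [0.94, -0.001, -0.342]]
wrist_force: [0.2, 0.5, -0.9]
gripper_width: 0.226
gripper_force: 29.9
```

```bash
python3 - <<'E'
from plan import *
s=sense(); print(s['tcp_pos'],s['gripper_width']*87,s['gripper_force'],s['wrist_force'])
P0=np.array(s['tcp_pos']);R0=np.array(s['ee_rot']); 
P,R,q=plan([(P0+[0,0,.12],R0,8)])
Pu=P
for ps in (-15,0,15):
    R2=finalR(70,ps); d2=R2[:,2]; G2=gc-gx*.073
    print('ps',ps); plan([(np.array([.45,.10,.32]),R2,13),(G2+.019*d2-gx*.10+z*.10,R2,4)],P,R,q)
E
```

```text
[0.46092891 0.2249641  0.08768652] 19.6483437717688 29.914922669959765 [ 0.17175618  0.50737595 -0.85819073]
leg end q [ 63.9  34.7 -24.7  38.3 -93.8 -70.4] P [0.4609 0.225  0.2077] lowest wrist z [0.625 0.262 0.313] W5 [0.386 0.503 0.313]
max joint step deg 1.3 ok True
linear [[14.1, -0.0, -5.1], [14.1, -0.0, -5.1], [14.1, -0.0, -5.1], [14.1, -0.0, -5.2], [14.1, -0.0, -5.1], [14.1, -0.1, -5.2], [14.1, -0.0, -5.1], [14.1, -0.1, -5.2]]
rot [[0.0, 0.0, 0.0], [0.0, 0.0, 0.0], [0.0, 0.0, 0.0], [0.0, 0.0, 0.0], [0.0, 0.0, 0.0], [0.0, 0.0, 0.0], [0.0, 0.0, 0.0], [0.0, 0.0, 0.0]]
ps -15
leg end q [  48.5   -3.5  -30.5   27.4  -65.9 -154.6] P [0.45 0.1  0.32] lowest wrist z [0.724 0.533 0.598] W5 [0.355 0.186 0.598]
leg end q [  28.2    0.3  -50.1   40.1  -37.9 -154.1] P [ 0.4628 -0.0281  0.1878] lowest wrist z [0.725 0.4   0.466] W5 [0.367 0.058 0.466]
max joint step deg 8.1 ok True
linear [[11.2, 3.3, 5.6], [11.9, 1.3, 5.0], [12.2, -0.7, 4.3], [12.2, -2.7, 3.5], [11.8, -4.6, 2.5], [11.2, -6.4, 1.6], [10.2, -8.0, 0.5], [8.9, -9.4, -0.5], [7.4, -10.5, -1.5], [5.7, -11.4, -2.5]]
rot [[-0.053,
[... 2673 characters left out ...]
9, 3.5], [12.4, -3.0, 2.1], [12.0, -4.8, 0.6], [11.2, -6.5, -0.9], [10.0, -7.9, -2.5], [8.4, -8.9, -4.1], [6.6, -9.6, -5.6], [4.6, -9.9, -7.0]]
rot [[-0.084, -0.095, 0.144], [-0.084, -0.095, 0.144], [-0.084, -0.095, 0.144], [-0.084, -0.095, 0.144], [-0.084, -0.095, 0.144], [-0.084, -0.095, 0.144], [-0.084, -0.095, 0.144], [-0.083, -0.095, 0.144], [-0.084, -0.095, 0.144], [-0.083, -0.096, 0.144]]
linear [[2.5, -9.8, -8.2], [0.2, -9.2, -9.1], [-1.9, -8.4, -9.7], [1.8, -36.7, 25.3], [1.8, -36.7, 25.3], [1.8, -36.7, 25.3], [1.9, -36.6, 25.2]]
rot [[-0.084, -0.095, 0.145], [-0.083, -0.096, 0.144], [-0.084, -0.095, 0.145], [0.0, -0.0, -0.0], [0.0, -0.0, -0.0], [0.0, -0.0, -0.0], [0.0, -0.0, -0.0]]
```

Request:
{"api": "step_arm", "payload": {"linear": [[4.7, 0, -1.7], [9.4, 0, -3.4], [14.1, 0, -5.1], [18.8, 0, -6.8], [18.8, 0, -6.8], [18.8, 0, -6.8], [18.8, 0, -6.8], [9.4, 0, -3.4], [0, 0, 0]], "delta_rot": [[0, 0, 0], [0, 0, 0], [0, 0, 0], [0, 0, 0], [0, 0, 0], [0, 0, 0], [0, 0, 0], [0, 0, 0], [0, 0, 0]], "grip": [8, 8, 8, 8, 8, 8, 8, 8, 8]}}

```text
time_s: 22.2
tcp_pos: [0.4609, 0.2245, 0.2082]
ee_rot: [[0.087, -0.966, 0.244], [-0.332, -0.259, -0.907], [0.939, -0.002, -0.343]]
wrist_force: [-0.9, 0.4, -2.1]
gripper_width: 0.224
gripper_force: 29.8
```

```bash
python3 - <<'E'
from plan import *; from h import *
np.set_printoptions(precision=4,suppress=True)
s=sense(); P=np.array(s['tcp_pos']);R=np.array(s['ee_rot']); print(P,s['gripper_width']*87,s['wrist_force'])
c=cam('wrist'); save(c,'w7.png')
G=P-.019*R[:,2]; e=G+[0,0,.0383]; b=G-[0,0,.0867]
print('expect slim',proj(c,e),'foot',proj(c,b))
for l in('shaft','seat','carrier','spindle','grip'): print(l,[(round(x['score'],2),x['point']) for x in landmark_of('wrist',l)[:2]])
print('carrier expect',proj(c,[.4596,.185,.003]),'spindle',proj(c,[.463,.129,.0075]),'grip',proj(c,[.4596,.185,.105]))
m=silhouettes('wrist','shaft')[0]; ys,xs=np.nonzero(m['mask']); print(m['score'],xs.min(),xs.max(),ys.min(),ys.max())
R2=finalR(70,0); plan([(np.array([.45,.10,.32]),R2,14)])
E
```

```text
[0.4609 0.2245 0.2082] 19.497223027104976 [-0.872   0.4464 -2.0859]
expect slim [282.0597 205.6742] foot [283.1093 356.2166]
shaft []
seat []
carrier []
spindle []
grip []
carrier expect [294.4354 367.8048] spindle [302.5229 319.3127] grip [296.4602 307.4643]
0.78 261 304 193 315
leg end q [  42.6   -8.1  -30.1   18.2  -56.  -148. ] P [0.45 0.1  0.32] lowest wrist z [0.72  0.562 0.608] W5 [0.346 0.112 0.608]
max joint step deg 7.5 ok True
linear [[10.4, 3.0, 5.1], [11.1, 1.3, 4.5], [11.4, -0.5, 3.7], [11.5, -2.3, 2.8], [11.2, -4.0, 1.8], [10.6, -5.5, 0.7], [9.8, -6.9, -0.4], [8.7, -8.1, -1.6], [7.4, -9.1, -2.7], [5.8, -9.8, -3.8]]
rot [[-0.063, -0.072, 0.136], [-0.063, -0.072, 0.136], [-0.063, -0.072, 0.136], [-0.063, -0.072, 0.136], [-0.063, -0.072, 0.136], [-0.063, -0.071, 0.136], [-0.064, -0.072, 0.136], [-0.063, -0.071, 0.136], [-0.064, -0.071, 0.136], [-0.064, -0.072, 0.136]]
linear [[4.2, -10.2, -4.8], [2.4, -10.3, -5.7], [0.6, -10.2, -6.5], [-1.2, -9.6, -7.0]]
rot [[-0.063, -0.072, 0.135], [-0.063, -0.071, 0.136], [-0.064, -0.071, 0.135], [-0.064, -0.072, 0.136]]
```

Request:
{"api": "step_arm", "payload": {"linear": [[18.8, 0, -6.8], [18.8, 0, -6.8], [10.4, 3.0, 5.1], [11.1, 1.3, 4.5], [11.4, -0.5, 3.7], [11.5, -2.3, 2.8], [11.2, -4.0, 1.8], [10.6, -5.5, 0.7], [9.8, -6.9, -0.4], [8.7, -8.1, -1.6]], "delta_rot": [[0, 0, 0], [0, 0, 0], [-0.063, -0.072, 0.136], [-0.063, -0.072, 0.136], [-0.063, -0.072, 0.136], [-0.063, -0.072, 0.136], [-0.063, -0.072, 0.136], [-0.063, -0.071, 0.136], [-0.064, -0.072, 0.136], [-0.063, -0.071, 0.136]], "grip": [8, 8, 8, 8, 8, 8, 8, 8, 8, 8]}}

```text
time_s: 23.8
tcp_pos: [0.4541, 0.1523, 0.3138]
ee_rot: [[-0.816, -0.578, 0.029], [-0.517, 0.706, -0.484], [0.259, -0.41, -0.874]]
wrist_force: [-0.7, -0.3, -1.6]
gripper_width: 0.224
gripper_force: 29.9
```

Request:
{"api": "step_arm", "payload": {"linear": [[7.4, -9.1, -2.7], [5.8, -9.8, -3.8], [4.2, -10.2, -4.8], [2.4, -10.3, -5.7], [0.6, -10.2, -6.5], [-1.2, -9.6, -7.0], [0, 0, 0], [0, 0, 0]], "delta_rot": [[-0.064, -0.071, 0.136], [-0.064, -0.072, 0.136], [-0.063, -0.072, 0.135], [-0.063, -0.071, 0.136], [-0.064, -0.071, 0.135], [-0.064, -0.072, 0.136], [0, 0, 0], [0, 0, 0]], "grip": [8, 8, 8, 8, 8, 8, 8, 8]}}

```text
time_s: 24.8
tcp_pos: [0.4494, 0.0994, 0.3608]
ee_rot: [[-0.933, 0.116, 0.34], [0.11, 0.993, -0.039], [-0.342, 0.001, -0.94]]
wrist_force: [-1.4, 0.1, -2.2]
gripper_width: 0.222
gripper_force: 30.0
```

```bash
cat > look.py <<'E'
from plan import *; from h import *
np.set_printoptions(precision=4,suppress=True)
def shaft_look(n):
    s=sense(); P=np.array(s['tcp_pos']);R=np.array(s['ee_rot']); print('tcp',P,s['gripper_width']*87,s['wrist_force']); print(np.round(R,3).tolist())
    c=cam('wrist'); save(c,n+'.png'); G=P-.019*R[:,2]
    t0=R@(finalR(70,0).T@gx); print('nominal thick dir',t0)
    print('expected px slim/seat/foot',[proj(c,G+t0*k).round(1) for k in(-.0383,.0717,.0867)])
    for l in('shaft','seat','gauge','beam'): print(l,[(round(x['score'],2),np.round(x['point'],1)) for x in landmark_of('wrist',l)[:2]])
    M=silhouettes('wrist','shaft')
    for m in M[:1]:
        ys,xs=np.nonzero(m['mask']); print('mask',m['score'],len(xs),xs.min(),xs.max(),ys.min(),ys.max())
    return c,P,R,G,t0,M
E
python3 - <<'E'
from look import *
c,P,R,G,t0,M=shaft_look('w8')
for n in('side','top'):
    k=cam(n); save(k,n+'8.png'); print(n,'exp slim/foot',proj(k,G-t0*.0383).round(1),proj(k,G+t0*.0867).round(1),'seat',proj(k,G+t0*.0717).round(1),[(x['score'],x['point']) for l in('seat','shaft') for x in landmark_of(n,l)[:1]])
E
```

```text
tcp [0.4494 0.0994 0.3608] 19.317875409103436 [-1.3982  0.0802 -2.2176]
[[-0.933, 0.116, 0.34], [0.11, 0.993, -0.039], [-0.342, 0.001, -0.94]]
nominal thick dir [ 0.9932 -0.1163 -0.    ]
expected px slim/seat/foot [array([283.9, 201.9]), array([284., 341.]), array([284. , 353.5])]
shaft [(0.64, array([221.1, 190.6])), (0.39, array([114.5, 201. ]))]
seat []
gauge [(0.59, array([223.2, 191.6]))]
beam []
side exp slim/foot [188.9  85.5] [238.2  83.8] seat [232.4  84. ] []
top exp slim/foot [170.5 288.7] [179.8 213.9] seat [178.7 222.8] [(0.75, [181.1, 226.5]), (0.76, [177.0, 209.5])]
```

View pics/w8.png

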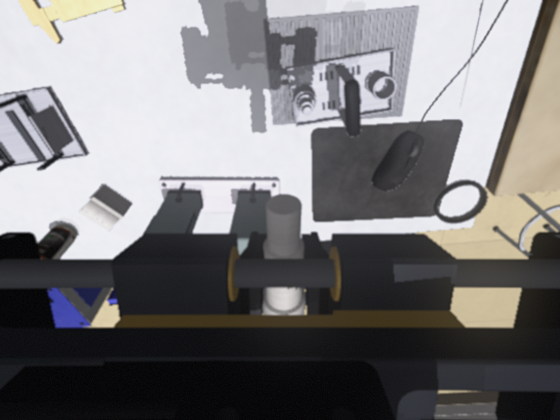

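The wrist view shows the shaft lying level in the fingers, its slim end at about (284,205) where about (284,202) was expected. Below it the carrier stands on the mat with the spindle at (305,100). I'm checking numerically for slip, then planning the entry.

```bash
python3 - <<'E'
from look import *
s=sense(); P=np.array(s['tcp_pos']);R=np.array(s['ee_rot']);G=P-.019*R[:,2]; t0=R@(finalR(70,0).T@gx); y=R[:,1]
def synth(c,pitch,dz):
    t=Ro.from_rotvec(y*r(pitch)).apply(t0); im=np.zeros((420,560),np.uint8); o=G+t*dz; pts=[]
    for a,rad in((-.0383,.008),(.0267-.003,.0125),(.0867,.0125)):
        u=np.cross(t,[0,0,1.]);u/=np.linalg.norm(u);v=np.cross(t,u)
        pts+=[proj(c,o+t*a+rad*(np.cos(k)*u+np.sin(k)*v)) for k in np.linspace(0,6.28,24)]
    cv2.fillConvexPoly(im,cv2.convexHull(np.array(pts,np.float32)).astype(np.int32),1); return im
for n in('side','top','wrist'):
    c=cam(n); ms=silhouettes(n,'shaft'); print(n,[(round(m['score'],2),m['mask'].sum()) for m in ms])
    for m in ms[:2]:
        yy,xx=np.nonzero(m['mask']); print('  bbox',xx.min(),xx.max(),yy.min(),yy.max())
    for p in(-8,0,8):
        yy,xx=np.nonzero(synth(c,p,0)); print('  synth pitch',p,xx.min(),xx.max(),yy.min(),yy.max())
R2=finalR(70,0); d2=R2[:,2]; G2=gc-gx*.0717
a=G2+.019*d2
plan([(a-gx*.12+z*.06,R2,6),(a-gx*.12,R2,3),(a-gx*.05,R2,4)])
E
```

```text
side []
  synth pitch -8 188 239 74 91
  synth pitch 0 188 239 78 89
  synth pitch 8 188 239 80 93
top [(0.85, np.int64(709)), (0.56, np.int64(2471))]
  bbox 168 187 214 272
  bbox 220 307 159 197
  synth pitch -8 166 185 212 289
  synth pitch 0 165 187 212 289
  synth pitch 8 164 188 212 289
wrist [(0.69, np.int64(3433))]
  bbox 262 304 193 315
  synth pitch -8 261 306 188 390
  synth pitch 0 261 306 192 372
  synth pitch 8 262 305 197 354
leg end q [  23.2   -0.5  -53.    26.9  -22.2 -143.6] P [ 0.4447 -0.0214  0.1471] lowest wrist z [0.725 0.391 0.435] W5 [ 0.341 -0.009  0.435]
IK FAIL row 9 [ 0.4448 -0.0213  0.0871] None
leg end q [  16.7    3.5  -61.    48.2  -10.5 -159.8] P [ 0.4448 -0.0213  0.0871] lowest wrist z [0.724 0.344 0.395] W5 [ 0.341 -0.009  0.395]
IK FAIL row 10 [ 0.4621 -0.0233  0.0871] None
IK FAIL row 11 [ 0.4796 -0.0254  0.0871] None
IK FAIL row 12 [ 0.4969 -0.0274  0.0871] None
IK FAIL row 13 [ 0.5143 -0.0295  0.0871] None
leg end q [  16.7    3.5  -61.    48.2  -10.5 -159.8] P [ 0.5143 -0.0295  0.0871] lowest wrist z [0.724 0.344 0.395] W5 [ 0.341 -0.009  0.395]
max joint step deg 14.6 ok False
linear [[10.7, -20.2, 33.9], [10.7, -20.2, 33.9], [10.7, -20.2, 33.8], [10.8, -20.2, 33.9], [10.7, -20.2, 33.9], [10.8, -20.3, 33.8], [6.8, 0.0, 18.8], [6.9, 0.0, 18.8], [6.8, 0.1, 18.8], [-16.4, -0.0, 6.0]]
rot [[0.0, 0.0, -0.0], [0.0, 0.0, -0.0], [0.0, 0.0, -0.0], [0.001, 0.0, -0.0], [0.0, 0.0, -0.0], [0.001, 0.0, -0.001], [-0.0, 0.0, 0.0], [-0.0, 0.0, 0.0], [-0.0, 0.0, 0.0], [-0.0, 0.0, 0.0]]
linear [[-16.5, -0.0, 6.0], [-16.4, -0.0, 6.0], [-16.5, -0.0, 6.0]]
rot [[-0.0, 0.0, 0.0], [-0.0, 0.0, 0.0], [-0.0, 0.0, 0.0]]
```

```bash
python3 - <<'E'
from look import *
for ps in (0,10,20):
    print('== ps',ps)
    R2=finalR(70,ps); d2=R2[:,2]; a=gc-gx*.0717+.019*d2
    plan([(a+z*.11-gx*.01,R2,7),(a+z*.03,R2,3),(a,R2,3)])
E
```

```text
== ps 0
leg end q [  17.3    7.2  -32.1   14.8  -33.1 -125.2] P [ 0.554  -0.0342  0.1971] lowest wrist z [0.721 0.454 0.485] W5 [ 0.45  -0.022  0.485]
leg end q [  15.6   14.   -40.1   23.9  -18.8 -133.9] P [ 0.5639 -0.0354  0.1171] lowest wrist z [0.709 0.367 0.405] W5 [ 0.46  -0.023  0.405]
leg end q [  13.3   16.4  -45.6   36.7  -11.3 -145.1] P [ 0.5639 -0.0354  0.0871] lowest wrist z [0.702 0.33  0.375] W5 [ 0.46  -0.023  0.375]
max joint step deg 6.2 ok True
linear [[-8.0, -17.3, 27.7], [-8.0, -17.3, 27.7], [-8.0, -17.3, 27.7], [-8.0, -17.3, 27.7], [-8.0, -17.3, 27.7], [-8.1, -17.3, 27.7], [-8.0, -17.4, 27.7], [6.0, 0.0, 26.2], [6.0, 0.0, 26.2], [6.0, 0.1, 26.2]]
rot [[0.0, 0.0, -0.0], [0.0, 0.0, -0.0], [0.0, 0.0, -0.0], [0.0, 0.0, -0.0], [0.001, 0.0, -0.0], [0.0, 0.0, -0.0], [0.001, 0.0, -0.001], [-0.0, 0.0, 0.0], [-0.0, 0.0, 0.0], [-0.0, 0.0, 0.0]]
linear [[3.4, -0.0, 9.4], [3.4, -0.0, 9.4], [3.5, -0.0, 9.4]]
rot [[-0.0, 0.0, 0.0], [-0.0, 0.0, 0.0], [-0.0, 0.0, 0.0]]
== ps 10
leg end q [  12.     7.4  -25.5   -4.4  -35.  -107.4] P [ 0.5544 -0.0311  0.1974] lowest wrist z [0.72
[... 1214 characters left out ...]
3 -22.2 -31.9 -29.5 -77.7] P [ 0.5647 -0.0293  0.0882] lowest wrist z [0.697 0.423 0.359] W5 [ 0.449 -0.115  0.359]
max joint step deg 10.0 ok True
linear [[-8.1, -16.4, 27.6], [-8.4, -17.6, 26.7], [-8.7, -18.7, 25.9], [-9.0, -19.7, 25.0], [-9.3, -20.7, 24.1], [-9.7, -21.6, 23.1], [-10.0, -22.5, 22.0], [5.5, -9.1, 24.7], [5.4, -9.1, 24.7], [5.5, -9.1, 24.7]]
rot [[-0.047, 0.0, 0.017], [-0.047, 0.0, 0.017], [-0.046, 0.0, 0.017], [-0.047, 0.0, 0.017], [-0.046, 0.0, 0.017], [-0.047, 0.0, 0.017], [-0.046, 0.0, 0.017], [-0.0, 0.0, -0.0], [-0.0, 0.0, -0.0], [-0.0, 0.0, -0.0]]
linear [[3.2, -3.4, 8.8], [3.2, -3.4, 8.8], [3.2, -3.5, 8.9]]
rot [[-0.0, 0.0, -0.0], [-0.0, 0.0, -0.0], [-0.0, 0.0, -0.0]]
```

Request:
{"api": "step_arm", "payload": {"linear": [[-8.0, -16.9, 27.7], [-8.2, -17.4, 27.3], [-8.3, -18.0, 26.8], [-8.5, -18.5, 26.4], [-8.6, -19.1, 26.0], [-8.8, -19.6, 25.6], [-9.0, -20.1, 25.1], [0, 0, 0], [0, 0, 0]], "delta_rot": [[-0.023, 0, 0.008], [-0.023, 0, 0.008], [-0.023, 0, 0.009], [-0.023, 0, 0.008], [-0.023, 0, 0.009], [-0.024, 0, 0.008], [-0.023, 0, 0.009], [0, 0, 0], [0, 0, 0]], "grip": [8, 8, 8, 8, 8, 8, 8, 8, 8]}}

```text
time_s: 26.82
tcp_pos: [0.5546, -0.0311, 0.1979]
ee_rot: [[-0.926, 0.115, 0.359], [0.169, 0.978, 0.121], [-0.338, 0.173, -0.925]]
wrist_force: [-0.4, 0.0, -0.7]
gripper_width: 0.221
gripper_force: 30.0
```

```bash
python3 - <<'E'
from look import *
s=sense(); P=np.array(s['tcp_pos']);R=np.array(s['ee_rot']);G=P-.019*R[:,2]; t0=R@(finalR(70,0).T@gx); print(P,t0,s['gripper_width']*87,s['wrist_force'])
out=[]
for n in('side','top'):
    c=cam(n); save(c,n+'9.png'); e=[proj(c,G+t0*k) for k in(-.0383,.0717,.0867)]; print(n,np.round(e,1),'beam',proj(c,gc).round(1))
    for l in('shaft','seat','beam'): print(l,[(round(x['score'],2),np.round(x['point'],1)) for x in landmark_of(n,l)[:2]])
    for m in silhouettes(n,'shaft')[:1]:
        yy,xx=np.nonzero(m['mask']); print('mask',m['score'],len(xx),xx.min(),xx.max(),yy.min(),yy.max())
    u,v=np.round(e[2]).astype(int); im=np.zeros((160,160,3),np.uint8); k=c['img'][max(v-50,0):v+50,max(u-60,0):u+60]; out.append(cv2.resize(k,(400,333),interpolation=cv2.INTER_CUBIC)); print('crop origin',u-60,v-50,k.shape)
cv2.imwrite('pics/p9.png',np.hstack(out)[:,:,::-1])
E
```

```text
[ 0.5546 -0.0311  0.1979] [ 0.9931 -0.117   0.0007] 19.21066824116903 [-0.3535  0.0067 -0.6829]
side [[247.7 159.2]
 [290.3 155.9]
 [296.  155.5]] beam [292.7 196.3]
shaft []
seat []
beam []
crop origin 236 105 (100, 120, 3)
top [[255.2 224.8]
 [261.3 172.2]
 [262.1 165. ]] beam [263.2 173.8]
shaft []
seat [(0.77, array([263.7, 174.5])), (0.35, array([264. , 172.1]))]
beam [(0.55, array([263.3, 173. ])), (0.51, array([167.2, 246.4]))]
mask 0.6 457 253 268 165 208
crop origin 202 115 (100, 120, 3)
```

View pics/p9.png

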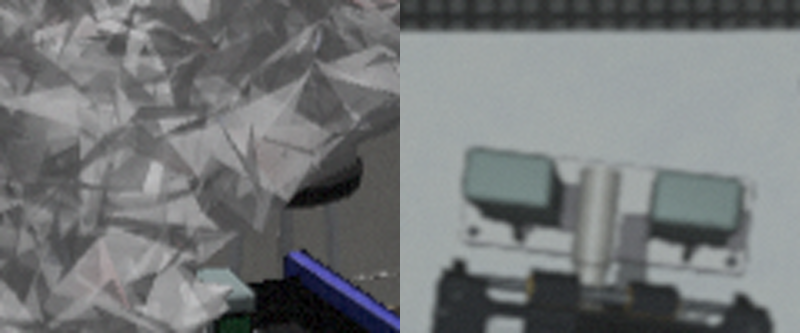

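In the top-view crop the shaft lies centred over the gap: its thick end is at (600,165) in the crop, which is pixel (262,164.5) against a predicted (262,165). I'm lowering it straight in.

```bash
python3 - <<'E'
from look import *
R2=finalR(70,10); a=gc-gx*.0717+.019*R2[:,2]
plan([(a+z*.03,R2,4),(a,R2,4)])
E
```

```text
leg end q [  11.5   14.5  -29.5   -6.8  -24.1 -104.3] P [ 0.5644 -0.0323  0.1174] lowest wrist z [0.708 0.415 0.401] W5 [ 0.454 -0.07   0.401]
leg end q [  11.4   17.2  -30.9   -8.2  -20.  -102.7] P [ 0.5644 -0.0323  0.0874] lowest wrist z [0.7   0.386 0.371] W5 [ 0.455 -0.07   0.371]
max joint step deg 2.8 ok True
linear [[4.4, -3.5, 19.4], [4.4, -3.5, 19.4], [4.4, -3.6, 19.4], [4.4, -3.5, 19.4], [2.5, -1.3, 6.9], [2.5, -1.3, 7.0], [2.6, -1.3, 6.9], [2.5, -1.3, 7.0]]
rot [[-0.0, 0.0, 0.0], [-0.0, 0.0, 0.0], [-0.0, 0.0, 0.0], [-0.0, 0.001, 0.0], [-0.0, -0.0, 0.0], [-0.0, -0.0, 0.0], [-0.0, -0.0, 0.0], [-0.0, -0.0, 0.0]]
```

Request:
{"api": "step_arm", "payload": {"linear": [[4.4, -3.5, 19.4], [4.4, -3.5, 19.4], [4.4, -3.6, 19.4], [4.4, -3.5, 19.4], [2.5, -1.3, 6.9], [2.5, -1.3, 7.0], [2.6, -1.3, 6.9], [2.5, -1.3, 7.0], [0, 0, 0], [0, 0, 0]], "delta_rot": [[0, 0, 0], [0, 0, 0], [0, 0, 0], [0, 0, 0], [0, 0, 0], [0, 0, 0], [0, 0, 0], [0, 0, 0], [0, 0, 0], [0, 0, 0]], "grip": [8, 8, 8, 8, 8, 8, 8, 8, 8, 8]}}

```text
time_s: 28.58
tcp_pos: [0.5647, -0.0325, 0.0875]
ee_rot: [[-0.926, 0.115, 0.36], [0.169, 0.978, 0.122], [-0.338, 0.173, -0.925]]
wrist_force: [-0.1, -0.6, -2.4]
gripper_width: 0.222
gripper_force: 30.0
```

```bash
python3 - <<'E'
from look import *
s=sense(); P=np.array(s['tcp_pos']);R=np.array(s['ee_rot']);G=P-.019*R[:,2]; t0=R@(finalR(70,10).T@gx); print(s['time_s'],P,t0,s['gripper_width']*87,s['gripper_force'],s['wrist_force'],np.abs(s['joint_velocities']).max())
print('seat est',G+t0*.0717,'err mm',(G+t0*.0717-gc)*1e3)
c=cam('top'); save(c,'top10.png')
for k in(-.0383,.0717,.0867): print(proj(c,G+t0*k).round(1))
for l in('seat','beam','shaft','carrier','grip','spindle'): print(l,[(round(x['score'],2),np.round(x['point'],1),atz(c,x['point'],dict(carrier=.003,grip=.105,spindle=.0075).get(l,.105))) for x in landmark_of('top',l)[:2]])
for m in silhouettes('top','shaft')[:1]:
    yy,xx=np.nonzero(m['mask']); print('mask',m['score'],len(xx),xx.min(),xx.max(),yy.min(),yy.max())
w=cam('wrist'); t=R@(finalR(70,10).T@gx)
print('wrist exp slim',proj(w,G-t0*.0383)); 
for m in silhouettes('wrist','shaft')[:1]:
    yy,xx=np.nonzero(m['mask']); print('wrist mask',m['score'],xx.min(),xx.max(),yy.min(),yy.max())
E
```

```text
28.575 [ 0.5647 -0.0325  0.0875] [ 0.9931 -0.1171  0.001 ] 19.301305121507838 29.975289532076097 [-0.0675 -0.648  -2.4152] 0.24823984488991294
seat est [ 0.629  -0.0432  0.1051] err mm [ 0.3419 -0.1693  0.1006]
[257.9 220.4]
[263.3 173.6]
[264.  167.3]
seat [(0.6, array([262.7, 175.3]), array([ 0.6252, -0.0417,  0.105 ]))]
beam [(0.83, array([261.1, 172.3]), array([ 0.6322, -0.038 ,  0.105 ])), (0.16, array([394.7, 156.5]), array([ 0.6678, -0.351 ,  0.105 ]))]
shaft [(0.68, array([260.9, 164.3]), array([ 0.651 , -0.0376,  0.105 ])), (0.27, array([165.4, 248.8]), array([0.4554, 0.1836, 0.105 ]))]
carrier [(0.83, array([175.5, 243.1]), array([0.4639, 0.1842, 0.003 ]))]
grip [(0.96, array([165.6, 246.7]), array([0.4602, 0.1832, 0.105 ]))]
spindle [(0.71, array([163.4, 248.5]), array([0.4506, 0.2136, 0.0075]))]
mask 0.65 282 257 268 168 198
wrist exp slim [283.2735 202.3909]
wrist mask 0.62 262 304 193 314
```

```bash
python3 -c "
from h import *
print(finish_job())"
```

```text
the job is handed in; nothing more can be done
None
```

I handed the job in at about 29 s: the carrier stands released on the ribbed mat with the spindle in it, and the gripper holds the shaft level in the micrometer gap with its seat an estimated 0–6 mm from the beam's middle; no verdict came back.

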